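Seat the drilling template on the pin of the drilling jig and hold it down

ROBOT

A 6-joint arm with a two-finger parallel gripper is mounted at the origin on the work surface. World frame = base frame: x ahead of the robot, y to its left, z up, the work surface at z = 0. Lengths are in m, angles in rad, forces in N, time in s.
With the tool pointing down it reaches from about 0.325 to 0.85 m from the base axis. Payload 15.5 kg.
Tool frame: the origin (TCP) lies at the very end of the fingers, on their centre line; the grasp point (between the pads) lies 19 mm behind it; z points along the fingers, y is the line along which they close (so a half turn about z gives the same grasp; the last joint's range is limited). The gripper opens to 91 mm and grips with 3 to 60 N. Pads are 32 mm wide; open, the fingers measure 118 mm over their backs; the gripper's body (76 mm by 178 mm) begins 60 mm behind the grasp point.
Start: joints at [1.141, 0.494, 1.345, -0, 1.302, -0.096], TCP at [0.205, 0.59, 0.18] pointing down, gripper open.
Joint ranges: [-2.91, 2.91], [-0.82, 2.16], [0.22, 2.67], [-1.22, 4.37], [0.12, 2.79], [-3.08, 3.08]. Speed limits (rad/s): [1.89, 1.89, 2.57, 3.01, 3.01, 3.01].

INTERFACE

Orientations are given as [roll, pitch, yaw] about the fixed x, y, z axes, in that order (R = Rz(yaw) Ry(pitch) Rx(roll)).
In Python, from station import r, optics gives the robot as it stands.
- The arm moves only by the tool servo_tool, never from a script. Its argument "steps" is a list of rows, each a list of 7 numbers: the shift along the tool's x, y, z normalised to -1 to 1, where 1 is 0.05 m, then the turn, a rotation vector about the tool's x, y, z normalised to -1 to 1, where 1 is 4 degrees, then the opening, from 0 (shut) to 1 (fully open). A call has exactly 5 rows; each row shifts and turns the commanded pose from where the row before left it, along the tool's axes as they then stand; what a row does not reach is not made up. A row lasts 1/10 s, in which the tool goes at most 50 mm and 8.59 degrees, less where a joint would pass 70% of its speed; a pose out of reach is approached as far as the arm can. A call with a number of a shift or a turn outside -1 to 1 is refused whole. A call with a gripper value outside its range is refused whole. The fingers move at their own pace and stop on an object; the grip force is fixed at half the most. Time passes only in rows, so rows that do not move let the fingers close, or fill a call up. It gives the time, the measured TCP pose, the force, the opening and the grip force at its end, in the units of the state.
- r.state(): the state, without advancing time (a new reading comes with each control period).
- optics.camera(name): name is "scene" or "top" or "wrist"; returns (picture, depth): 420x560x3 uint8, red, green, blue; 420x560 float32, m along the optical axis (not along the pixel's ray), 0 where there is no reading.
- optics.camera_info(name): a dict with "fx", "fy", "cx", "cy" (pixels), "k1" (the pictures are not rectified: a ray, as slopes to the right and down, at radius r is drawn at 1 + k1 r^2 times it, then the intrinsics apply), "xyz" and "rotation" of the camera in the world; the wrist camera has in their place "mount" (4x4, takes a point from camera to tool coordinates, whose origin is the TCP and whose axes are the flange's). Camera axes: x right, y down, z forward; pixel columns grow to the right and rows downward; lengths in m; the calibration is good to about 2 mm. A picture is of the moment at which its call begins: read the wrist's pose just before it. camera_info takes no time and is no camera call.
- r.close_job(): hands the job in; it is judged then, once.
The state is a dict: "t": time; "qpos": joint angles; "qvel": joint speeds; "tau": joint torques, N m; "tcp_pos": TCP position; "eef_rot": TCP orientation; "wrist_force": force on the tool from outside, world axes, zero at the start; "wrist_torque": the same for the moment, N m; "gripper_width": finger opening in m; "finger_force": force on a finger pad.
Only numpy, scipy, OpenCV 4.12 (cv2) and the standard library are available. Lean on these libraries where they do the work, as an engineer would, in place of code of your own. Each camera call takes 0.05 s, during which the arm holds its last target. There are 200 camera calls.

TASK

Take the drilling template by its orange handle, bring it level onto the top of the jig's locating pin with one of its long edges along the fence, and slide it along the fence until it drops over the pin, which is then hidden underneath. Then press it down against the spring lifters, without ramming it, until it lies flat on the two rails with its edge still square along the fence, ready for drilling. Finish while still gripping the handle and pressing the template down (do not let go or lift off), and leave everything else on the bench where it is.

Things in the scene. Friction and masses are not known exactly. Their poses are not given: they have to be found in the camera images.
- template: loose drilling template, 0.2 to 0.45 kg: pale plywood plate 100 mm (its x) by 150 mm (its y), 15 mm thick, with steel drill bushes and a bright orange handle block in the middle. Origin: centre of the plate's underside, z up. The same either way round (half a turn makes no difference). Starts flat on the bench to the robot's left of the jig, in either of two places shared with the spare template
- template_handle (a point): middle of the orange handle, 40 mm above the plate's underside. Handle: 26 mm wide (template x), 76 mm long (y), 44 mm high, its top 59 mm above the plate's underside. Grip it from above across the 26 mm
- template_hole (a point): centre of the locating hole in the plate's underside, right under the handle: round, 14.5 mm across, 15 mm deep, closed above by the handle, so it cannot be seen from above
- jig: drilling jig screwed to the bench. Origin: centre of the underside of its plywood base board, 170 mm (x) by 250 mm (y), 18 mm thick; z up; its x points away from the robot, turned by up to 0.3 rad. Resting on the tip of its pin the template's underside is 44 mm above the bench; dropped over the pin it rests on the lifters at 38 mm; pressed home on the rails it is at 33 mm
- jig_fence (a point): middle of the top front edge of the aluminium fence on the jig's far (+x) side: 230 mm long along the jig's y, top 58 mm above the bench; its face towards the robot is the plane x = +50.5 mm of the jig. A template touching the fence has its hole 0.5 mm beyond the pin's line; the hole's play takes that up
- jig_slot (a point): middle of the pin's slot, at rail height (33 mm above the bench, jig x = 0, y = 0). The steel locating pin, 12 mm thick with a round nose, tip 44 mm above the bench, is clamped on the line x = 0 somewhere from y = -15 to +15 mm, elsewhere each time; its place is not read out: look from above before covering it, or feel for it by sliding
- jig_rails (a point): middle of the top face of the far wooden rail (33 mm above the bench). Two pale rails, 205 mm long along y and 31 mm wide, lie either side of a 38 mm channel centred on x = 0; the template must lie flat on both
- jig_lifter (a point): top of the left one of two spring lifters: 10 mm steel plungers on the line x = 0 of the jig at y = +52 and -52 mm, tops 38 mm above the bench (free). Together they push up with 6 N when first touched and 16 N when the template is home, and lift it again when it is not held down
- spare_template: bystander: spare drilling template: dark board 100 x 150 x 15 mm with a black round knob; not for this job
- glue: bystander: white glue bottle, 60 mm wide, 170 mm tall, orange cap
- drill: bystander: blue cordless drill standing on its black battery, about 210 mm tall
- hammer: bystander: hammer, 260 mm, wooden handle
- dowel_tin: bystander: open metal tin of dowels, 72 mm wide, 130 mm tall with the dowels
- screwdriver: bystander: screwdriver with a red handle, 200 mm
- brush: bystander: flat brush, 200 mm, wooden handle
- offcuts: bystander: small stack of offcuts, about 160 mm long, 48 mm high

How it is judged:
By the outcome, as a careful person would: the job done as asked, in the order asked, and still so for the second after the job is handed in, while the arm keeps its last pose, push and grip.
It also fails if it takes over 58 s, if anything falls off the work surface, if the arm or the gripper's body presses on something with over 40 N, if the wrist force passes 120 N, or if a joint passes its speed limit or range.

## Working session

There is one attempt and no reset: what is moved stays moved. The work goes in short steps, Python scripts to look and compute and a tool call to move; the robot and the scene stay as the last step left them, time stands still between calls to the robot, and variables do not carry over. Pictures are saved under pics/ and viewed, at most 10 in all, crops included, and the job is handed in when it is done.

Besides the shell and the picture viewer there is one more tool, called after "Request:" as name([rows], argument=value, ...), one row to a line, values as JSON. servo_tool: Moves the arm, as the interface text tells. Its arguments: {"type":"object","properties":{"steps":{"type":"array"}},"required":["steps"]}

```bash
ls; mkdir -p pics; cat > h.py <<'E'
import numpy as np, cv2
from station import r, optics
from scipy.spatial.transform import Rotation as R
def pose():
    s=r.state(); return np.array(s["tcp_pos"]), s["eef_rot"], s
def ext(name):
    i=optics.camera_info(name)
    if "mount" in i:
        p,e,_=pose(); M=np.eye(4); e=np.array(e)
        M[:3,:3]=R.from_euler('xyz',e).as_matrix() if e.size==3 else e.reshape(3,3)
        M[:3,3]=p; T=M@np.array(i["mount"])
    else:
        T=np.eye(4); q=np.array(i["rotation"]); T[:3,:3]=q if q.shape==(3,3) else R.from_euler('xyz',q).as_matrix(); T[:3,3]=i["xyz"]
    return i,T
def shot(name,tag):
    i,T=ext(name); im,d=optics.camera(name)
    cv2.imwrite(f"pics/{tag}.png",im[:,:,::-1]); np.savez(f"{tag}.npz",im=im,d=d,T=T,k=[i[c] for c in("fx","fy","cx","cy","k1")])
    return im,d
def rays(tag,uv):
    f=np.load(f"{tag}.npz"); fx,fy,cx,cy,k1=f["k"]; uv=np.atleast_2d(uv).astype(float)
    s=(uv-[cx,cy])/[fx,fy]; u=s.copy()
    for _ in range(20): u=s/(1+k1*(u**2).sum(1,keepdims=True))
    return f,np.c_[u,np.ones(len(u))]
def atz(tag,uv,z):
    f,c=rays(tag,uv); T=f["T"]; w=c@T[:3,:3].T; o=T[:3,3]
    return o+w*((z-o[2])/w[:,2])[:,None]
def atd(tag,uv):
    f,c=rays(tag,uv); T=f["T"]; d=np.array([f["d"][int(round(v)),int(round(u))] for u,v in np.atleast_2d(uv)])
    return (c*d[:,None])@T[:3,:3].T+T[:3,3]
E
python3 - <<'E'
from h import *
print(r.state()); 
for n in("scene","top","wrist"): print(optics.camera_info(n))
shot("top","top0"); shot("wrist","w0")
E
```

```text
pics
{'t': 0.0, 'qpos': array([ 1.14048150e+00,  4.94159665e-01,  1.34615570e+00,  2.30215402e-05,
        1.30251335e+00, -9.54900310e-02]), 'qvel': array([ 0.00062614, -0.00168589,  0.00046681,  0.00032863, -0.00147356,
       -0.00138288]), 'tau': array([-3.49980081e-03, -8.78841233e+01, -3.81850576e+01,  7.03589036e-02,
        5.31067431e-02, -1.22181614e-04]), 'tcp_pos': array([0.2051761 , 0.58989714, 0.1794446 ]), 'eef_rot': array([-3.14036434e+00, -1.39941442e-04,  2.80676165e+00]), 'wrist_force': array([ 0.3550268 , -0.77422166,  0.35625762]), 'wrist_torque': array([0.00802039, 0.03852836, 0.05195903]), 'finger_force': 0.0, 'gripper_width': 0.09108458197749392}
{'fx': 466.6142473890346, 'fy': 466.6142473890346, 'cx': 271.47194964836933, 'cy': 212.66271362330835, 'k1': -0.04592470329793833, 'xyz': array([1.44753245, 0.08343213, 1.28146218]), 'rotation': array([-2.52527236e+00,  1.32529144e-03,  1.67578280e+00])}
{'fx': 455.95477280154495, 'fy': 455.95477280154495, 'cx': 278.246598483852, 'cy': 207.21548811595994, 'k1': -0.12722866294627033, 'xyz': array([ 0.44403623, -0.01770052,  1.68983507]), 'rotation': array([-3.06808699, -0.00653708, -1.5985348 ])}
{'fx': 320.90569189246787, 'fy': 320.90569189246787, 'cx': 279.83408061325053, 'cy': 206.74601633116745, 'k1': -0.07050364804309033, 'mount': array([[ 1.43615313e-03, -9.60711320e-01, -2.77545846e-01,
         7.90370017e-02],
       [ 9.99998962e-01,  1.34802352e-03,  5.08349094e-04,
         4.98560416e-04],
       [-1.14238399e-04, -2.77546288e-01,  9.60712259e-01,
        -2.03860849e-01],
       [ 0.00000000e+00,  0.00000000e+00,  0.00000000e+00,
         1.00000000e+00]])}
```

View pics/top0.png

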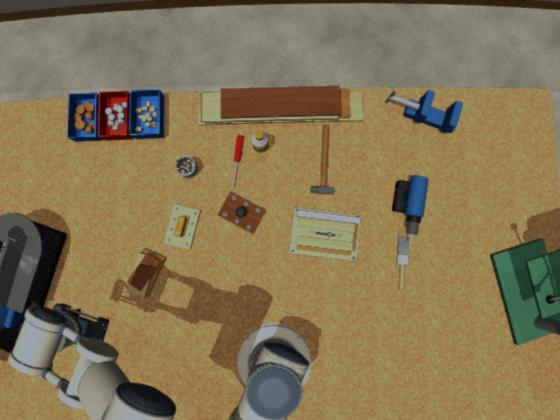

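View pics/w0.png

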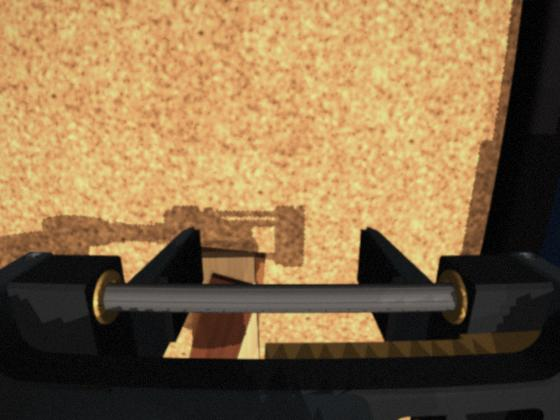

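Top view: the template is at about (182,227) with its orange handle, the spare at (242,211), the jig at (325,234) with its fence on the upper side, and the offcuts at (146,270). The wrist view shows only the bench and the offcuts. I'll enlarge the template and jig.

```bash
python3 - <<'E'
from h import *
im=cv2.imread("pics/top0.png")
a=cv2.resize(im[195:260,150:215],None,fx=6,fy=6,interpolation=cv2.INTER_CUBIC)
b=cv2.resize(im[195:270,285:367],None,fx=5,fy=5,interpolation=cv2.INTER_CUBIC)
c=np.zeros((400,800,3),np.uint8); c[:390,:390]=a; c[:375,390:800]=b
cv2.imwrite("pics/c0.png",c)
hsv=cv2.cvtColor(im,cv2.COLOR_BGR2HSV); m=cv2.inRange(hsv,(8,170,120),(25,255,255)); m2=np.zeros_like(m); m2[205:250,165:200]=m[205:250,165:200]
print(m2.sum()/255); ys,xs=np.nonzero(m2); print(cv2.minAreaRect(np.c_[xs,ys].astype(np.float32)))
E
```

```text
87.0
((179.3235321044922, 225.70590209960938), (5.820854663848877, 19.645383834838867), 14.03624439239502)
```

View pics/c0.png

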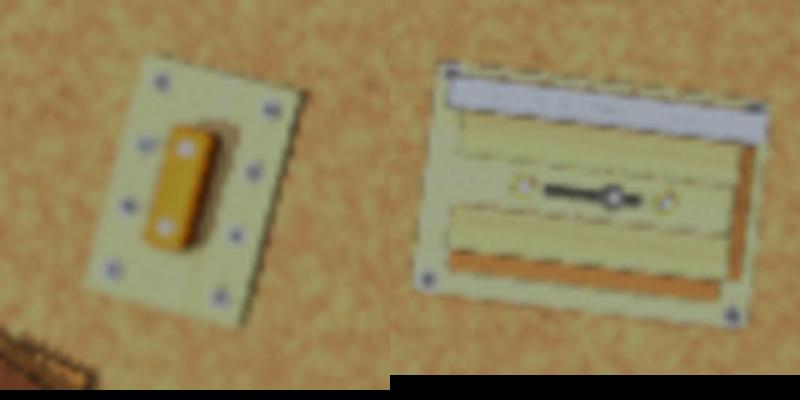

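The left crop shows the template's top corners at (148,57), (305,92), (242,326), (85,290) and its handle ends at (187,148), (165,227). The right crop shows the jig's lifters at (525,186), (665,203), the pin at (613,197) and the fence's front edge from (447,106) to (766,145).

```bash
python3 - <<'E'
from h import *
A=lambda p:(np.array(p)+.5)/6-.5+[150,195]
B=lambda p:(np.array(p)-[390,0]+.5)/5-.5+[285,195]
def show(n,P): print(n,np.round(P,4).tolist(), "mean",P.mean(0).round(4))
c=atz("top0",A([(148,57),(305,92),(242,326),(85,290)]),.015); show("tpl",c)
print([np.linalg.norm(c[i]-c[(i+1)%4]).round(4) for i in range(4)])
e=(c[0]+c[1]-c[2]-c[3]); print("long axis yaw",np.arctan2(e[1],e[0]))
h=atz("top0",A([(187,148),(165,227)]),.059); show("screws",h); d=h[0]-h[1]; print(np.arctan2(d[1],d[0]))
j=atz("top0",B([(440,62),(768,105),(745,326),(413,290)]),.018); show("base",j)
print([np.linalg.norm(j[i]-j[(i+1)%4]).round(4) for i in range(4)])
l=atz("top0",B([(525,186),(665,203)]),.038); show("lift",l); d=l[0]-l[1]; print(np.linalg.norm(d),np.arctan2(-d[0],d[1]))
p=atz("top0",B([(613,197)]),.044); show("pin",p)
f=atz("top0",B([(447,106),(766,145)]),.058); show("fence",f); d=f[0]-f[1]; print(np.linalg.norm(d),np.arctan2(-d[0],d[1]))
print(atd("top0",A([(176,188),(200,285)])),atd("top0",B([(600,235)])))
E
```

```text
tpl [[0.5891, 0.3527, 0.015], [0.5649, 0.2554, 0.015], [0.4222, 0.2967, 0.015], [0.4465, 0.3938, 0.015]] mean [0.5057 0.3247 0.015 ]
[np.float64(0.1003), np.float64(0.1485), np.float64(0.1001), np.float64(0.1484)]
long axis yaw -0.28133113957597855
screws [[0.53, 0.32, 0.059], [0.483, 0.334, 0.059]] mean [0.5065 0.327  0.059 ]
-0.2891910219989978
base [[0.566, -0.0922, 0.018], [0.5275, -0.3336, 0.018], [0.3657, -0.3104, 0.018], [0.3994, -0.0675, 0.018]] mean [ 0.4646 -0.2009  0.018 ]
[np.float64(0.2444), np.float64(0.1635), np.float64(0.2453), np.float64(0.1684)]
lift [[0.4727, -0.1502, 0.038], [0.4575, -0.2517, 0.038]] mean [ 0.4651 -0.2009  0.038 ]
0.10258585857667996 -0.14957617127126854
pin [[0.4629, -0.2132, 0.044]] mean [ 0.4629 -0.2132  0.044 ]
fence [[0.5313, -0.0945, 0.058], [0.4968, -0.3234, 0.058]] mean [ 0.514 -0.209  0.058]
0.23155971599117534 -0.1496069117152669
[[0.50607942 0.32651774 0.06116647]
 [0.44793831 0.32242625 0.01433525]] [[ 0.43566181 -0.20425351  0.0315127 ]]
```

```bash
cat >> h.py <<'E'
def plan(x,y,z,yaw,n):
    "n equal rows taking the tool from here to a level pose there; the turn keeps to the nearer half-turn"
    p,e,s=pose(); M=R.from_euler('xyz',e); dy=(yaw-e[2]+np.pi/2)%np.pi-np.pi/2
    G=R.from_euler('xyz',[np.pi,0,e[2]+dy]); v=(M.inv()*G).as_rotvec()/n; d=(np.array([x,y,z])-p)/n
    for _ in range(n):
        print(np.r_[M.inv().apply(d)/.05,np.degrees(v)/4].round(3).tolist()); M=M*R.from_rotvec(v)
    print("t",round(s["t"],2),"q",np.round(s["qpos"],2),"F",np.round(s["wrist_force"],1))
E
python3 -c "
from h import *
plan(.506,.327,.12,-.285,10)"
```

```text
[-0.741, -0.299, 0.119, -0.002, -0.0, -0.071]
[-0.74, -0.303, 0.119, -0.002, -0.0, -0.071]
[-0.738, -0.306, 0.119, -0.002, -0.0, -0.071]
[-0.736, -0.31, 0.119, -0.002, -0.0, -0.071]
[-0.735, -0.314, 0.119, -0.002, -0.0, -0.071]
[-0.733, -0.317, 0.119, -0.002, -0.0, -0.071]
[-0.732, -0.321, 0.119, -0.002, -0.0, -0.071]
[-0.73, -0.325, 0.119, -0.002, -0.0, -0.071]
[-0.729, -0.328, 0.119, -0.002, -0.0, -0.071]
[-0.727, -0.332, 0.119, -0.002, -0.0, -0.071]
t 0.1 q [ 1.14  0.49  1.35  0.    1.3  -0.1 ] F [-0.4 -0.4 -0.6]
```

Request:
servo_tool([
  [-0.74,-0.3,0.12,0,0,-0.07,1],
  [-0.74,-0.3,0.12,0,0,-0.07,1],
  [-0.74,-0.31,0.12,0,0,-0.07,1],
  [-0.74,-0.31,0.12,0,0,-0.07,1],
  [-0.73,-0.31,0.12,0,0,-0.07,1],
])

```text
t: 0.6
tcp_pos: [0.3566, 0.4576, 0.1496]
eef_rot: [-3.141, -0.0, 2.832]
wrist_force: [0.9, 0.7, 0.3]
gripper_width: 0.0913
finger_force: 0.0
```

Request:
servo_tool([
  [-0.73,-0.32,0.12,0,0,-0.07,1],
  [-0.73,-0.32,0.12,0,0,-0.07,1],
  [-0.73,-0.32,0.12,0,0,-0.07,1],
  [-0.73,-0.33,0.12,0,0,-0.07,1],
  [-0.73,-0.33,0.12,0,0,-0.07,1],
])

```text
t: 1.1
tcp_pos: [0.507, 0.3261, 0.1196]
eef_rot: [-3.141, -0.0, 2.856]
wrist_force: [0.5, -0.3, 0.5]
gripper_width: 0.0912
finger_force: 0.0
```

```bash
python3 -c "
from h import *
shot('wrist','w1'); print(pose()[:2]); plan(.506,.327,.12,-.285,1)"
```

```text
(array([0.51113989, 0.32242979, 0.11864772]), array([-3.14023387e+00,  1.29574606e-03,  2.85400775e+00]))
[0.124, 0.058, -0.027, -0.019, 0.019, -0.037]
t 1.15 q [ 0.47  0.53  1.47 -0.    1.14 -0.82] F [ 5.3 -6.7 -1.9]
```

View pics/w1.png

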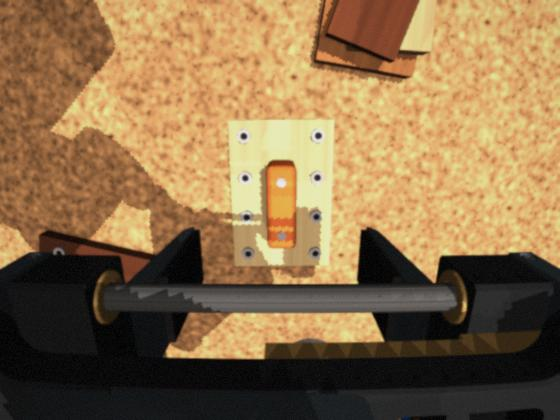

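The wrist view shows the handle lying between the fingers, with its screws at (281,183) and (282,236) and the plate straight in the picture.

```bash
python3 -c "
from h import *
print(pose()[:2]); h=atz('w1',[(281,183),(281.5,236)],.059); print(h,h.mean(0)); d=h[0]-h[1]; print(np.arctan2(d[1],d[0]))
c=atz('w1',[(229,121),(334,121),(330,266),(234,266)],.015);print(c,c.mean(0))"
```

```text
(array([0.51113989, 0.32242979, 0.11864772]), array([-3.14023387e+00,  1.29574606e-03,  2.85400775e+00]))
[[0.48503129 0.33425149 0.059     ]
 [0.53085581 0.32137237 0.059     ]] [0.50794355 0.32781193 0.059     ]
2.8676076775021295
[[0.42346958 0.30170372 0.015     ]
 [0.45097934 0.39593101 0.015     ]
 [0.59462402 0.35667084 0.015     ]
 [0.56604387 0.25888841 0.015     ]] [0.5087792  0.32829849 0.015     ]
```

Request:
servo_tool([
  [0,0,0.2,0,0,-0.04,1],
  [0,0,0.3,0,0,-0.04,1],
  [0,0,0.3,0,0,0,1],
  [0,0,0.2,0,0,0,1],
  [0,0,0,0,0,0,1],
])

```text
t: 1.65
tcp_pos: [0.5046, 0.3275, 0.0685]
eef_rot: [-3.14, -0.002, 2.862]
wrist_force: [-0.1, 0.6, 0.9]
gripper_width: 0.0912
finger_force: 0.0
```

```bash
python3 -c "
from h import *
plan(.507,.327,.023,2.862,5);print(pose()[:2])"
```

```text
[-0.01, 0.001, 0.182, -0.005, -0.006, 0.0]
[-0.01, 0.001, 0.182, -0.005, -0.006, 0.0]
[-0.01, 0.001, 0.182, -0.005, -0.006, 0.0]
[-0.01, 0.001, 0.182, -0.005, -0.006, 0.0]
[-0.01, 0.001, 0.182, -0.005, -0.006, 0.0]
t 1.65 q [ 0.48  0.59  1.52  0.    1.03 -0.81] F [-0.1  0.6  0.9]
(array([0.5045988 , 0.32753229, 0.06849677]), array([-3.13976971e+00, -2.08738852e-03,  2.86203301e+00]))
```

Request:
servo_tool([
  [-0.02,0,0.2,0,0,0,1],
  [0,0,0.25,0,0,0,1],
  [0,0,0.25,0,0,0,1],
  [0,0,0.21,0,0,0,1],
  [0,0,0,0,0,0,1],
])

```text
t: 2.15
tcp_pos: [0.5061, 0.3267, 0.0227]
eef_rot: [-3.14, -0.002, 2.861]
wrist_force: [0.4, -0.3, 0.8]
gripper_width: 0.091
finger_force: 0.0
```

Request:
servo_tool([
  [0,0,0,0,0,0,1],
  [0,0,0,0,0,0,0],
  [0,0,0,0,0,0,0],
  [0,0,0,0,0,0,0],
  [0,0,0,0,0,0,0],
])

```text
t: 2.65
tcp_pos: [0.5072, 0.3273, 0.0247]
eef_rot: [3.141, 0.0, 2.861]
wrist_force: [-0.6, -0.2, 0.4]
gripper_width: 0.0623
finger_force: 0.0
```

Request:
servo_tool([
  [0,0,0,0,0,0,0],
  [0,0,0,0,0,0,0],
  [0,0,0,0,0,0,0],
  [0,0,0,0,0,0,0],
  [0,0,0,0,0,0,0],
])

```text
t: 3.15
tcp_pos: [0.507, 0.327, 0.0246]
eef_rot: [-3.141, 0.0, 2.861]
wrist_force: [-7.0, -36.7, 59.8]
gripper_width: 0.0229
finger_force: 41.2
```

Request:
servo_tool([
  [0,0,0,0,0,0,0],
  [0,0,0,0,0,0,0],
  [0,0,0,0,0,0,0],
  [0,0,0,0,0,0,0],
  [0,0,0,0,0,0,0],
])

```text
t: 3.65
tcp_pos: [0.5078, 0.3275, 0.0254]
eef_rot: [3.141, 0.001, 2.861]
wrist_force: [-1.1, -0.9, 11.9]
gripper_width: 0.0001
finger_force: 5.9
```

The fingers closed to nothing, so I'll look again.

```bash
python3 - <<'E'
from h import *
shot('wrist','w2');shot('scene','s2'); print(pose()[:2])
a=cv2.imread('pics/w2.png'); b=cv2.imread('pics/s2.png')
u=np.array([.507,.327,.03]); i,T=ext('scene'); p=T[:3,:3].T@(u-T[:3,3]); c=(int(p[0]/p[2]*i['fx']+i['cx']),int(p[1]/p[2]*i['fy']+i['cy'])); print(c)
x0=max(0,c[0]-70); y0=max(0,c[1]-70)
b=cv2.resize(b[y0:y0+120,x0:x0+120],(400,400),interpolation=cv2.INTER_CUBIC)
o=np.zeros((400,800,3),np.uint8); a=cv2.resize(a,(400,300)); o[:300,:400]=a; o[:,400:]=b
cv2.imwrite('pics/c2.png',o)
E
```

```text
(array([0.50778632, 0.32745514, 0.02536113]), array([3.14056383e+00, 1.31394002e-03, 2.86126162e+00]))
(374, 206)
```

View pics/c2.png

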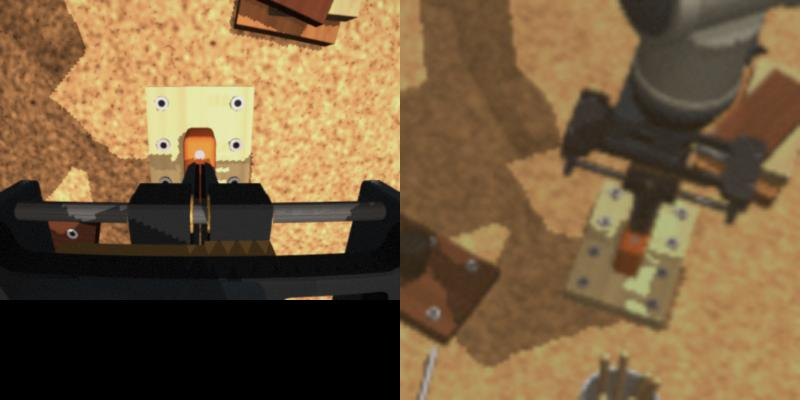

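The wrist crop shows the fingers shut, with the handle's near end at (200,155). The scene crop shows the handle's far end beyond the fingers. I'll measure the plate's present pose.

```bash
python3 - <<'E'
from h import *
print(pose()[2]['gripper_width'],pose()[2]['finger_force'])
c=[(206,122),(355,122),(226,143),(331,143),(229,203),(330,203),(280,217),(262,180),(298,180),(280,190),(250,190),(280,100)]
print(atd('w2',c).round(4)); print(atz('w2',c[:6],.015).round(4)); print(atz('w2',[(280,217)],.059))
a=cv2.imread('pics/w2.png')[100:300,170:390]; cv2.imwrite('pics/c3.png',cv2.resize(a,None,fx=3,fy=3,interpolation=cv2.INTER_CUBIC)[:600,:800])
E
```

```text
0.0007675867972718716 5.861090607941151
[[0.423  0.3019 0.0127]
 [0.4499 0.396  0.0136]
 [0.4396 0.3109 0.0158]
 [0.4586 0.3772 0.0161]
 [0.479  0.2999 0.0161]
 [0.4986 0.367  0.0148]
 [0.4851 0.3347 0.0585]
 [0.4692 0.3269 0.0199]
 [0.4769 0.3499 0.0144]
 [0.4713 0.3387 0.0537]
 [0.4745 0.3164 0.0145]
 [0.4228 0.3526 0.    ]]
[[0.4231 0.3025 0.015 ]
 [0.4498 0.3957 0.015 ]
 [0.4396 0.3107 0.015 ]
 [0.4587 0.3773 0.015 ]
 [0.4792 0.2997 0.015 ]
 [0.4985 0.367  0.015 ]]
[[0.48499285 0.33473683 0.059     ]]
```

View pics/c3.png

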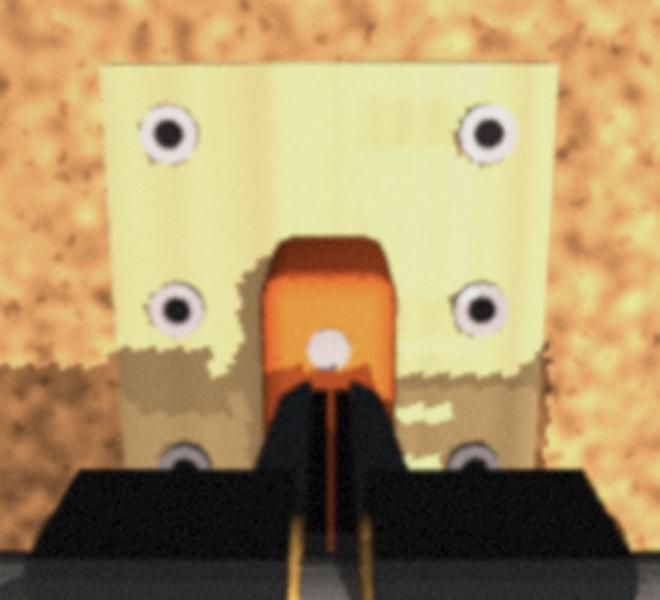

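Request:
servo_tool([
  [0,0,0,0,0,0,0.5],
  [0,0,0,0,0,0,0.5],
  [0,0,0,0,0,0,0.5],
  [0,0,0,0,0,0,0.5],
  [0,0,0,0,0,0,0.5],
])

```text
t: 4.25
tcp_pos: [0.5071, 0.3272, 0.0246]
eef_rot: [-3.142, 0.0, 2.861]
wrist_force: [0.9, -0.4, 0.0]
gripper_width: 0.0376
finger_force: 0.0
```

```bash
python3 - <<'E'
from h import *
shot('wrist','w3'); _,_,s=pose(); print({k:np.round(s[k],3) for k in('tcp_pos','eef_rot','gripper_width','finger_force','wrist_force','t')})
E
```

```text
{'tcp_pos': array([0.507, 0.327, 0.024]), 'eef_rot': array([-3.141, -0.   ,  2.861]), 'gripper_width': np.float64(0.041), 'finger_force': np.float64(0.0), 'wrist_force': array([ 0.417, -1.045,  0.016]), 't': np.float64(4.3)}
```

View pics/w3.png

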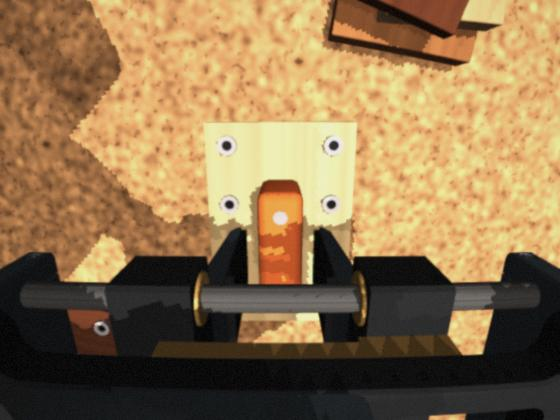

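The fingers are clear again on both sides of the handle and the template hasn't moved (screw at (281,218)). I'll close in small stages this time.

Request:
servo_tool([
  [0,0,0,0,0,0,0.36],
  [0,0,0,0,0,0,0.33],
  [0,0,0,0,0,0,0.31],
  [0,0,0,0,0,0,0.29],
  [0,0,0,0,0,0,0.28],
])

```text
t: 4.8
tcp_pos: [0.5071, 0.3272, 0.0245]
eef_rot: [-3.142, -0.0, 2.861]
wrist_force: [-0.1, -0.7, -0.3]
gripper_width: 0.0258
finger_force: 5.0
```

Request:
servo_tool([
  [0,0,0,0,0,0,0.27],
  [0,0,0,0,0,0,0.26],
  [0,0,0,0,0,0,0.26],
  [0,0,0,0,0,0,0.26],
  [0,0,0,0,0,0,0.26],
])

```text
t: 5.3
tcp_pos: [0.5068, 0.3253, 0.0258]
eef_rot: [-3.139, 0.0, 2.862]
wrist_force: [-6.0, -19.5, 28.8]
gripper_width: 0.0235
finger_force: 14.2
```

Net force appears once it squeezes below 25 mm. I'll back off, regrip nearer the nominal height and close gently.

Request:
servo_tool([
  [0,0,0,0,0,0,0.4],
  [0,0,0,0,0,0,0.4],
  [0,0,0.03,0,0,0,0.4],
  [0,0,0.04,0,0,0,0.4],
  [0,0,0,0,0,0,0.4],
])

```text
t: 5.8
tcp_pos: [0.5059, 0.322, 0.0251]
eef_rot: [-3.135, 0.001, 2.862]
wrist_force: [-21.9, -55.8, 95.1]
gripper_width: 0.0316
finger_force: 48.1
```

```bash
python3 - <<'E'
from h import *
shot('wrist','w4'); _,_,s=pose(); print({k:np.round(s[k],4) for k in('tcp_pos','eef_rot','gripper_width','finger_force','wrist_force','t')})
P=atz('w4',[(0,0)],.059)
f=np.load('w4.npz'); im=f['im']
hsv=cv2.cvtColor(im,cv2.COLOR_RGB2HSV)
for v in (200,215,230,245): print(v,''.join('%3d'%0 if 0 else '' for _ in [0]), [tuple(im[v,u]) for u in (252,256,260,264,296,300,304,308)])
for v in (230,250):
  for u in (250,256,262,280,298,304,310): print((u,v),atd('w4',[(u,v)])[0].round(4))
a=im[150:330,190:370,::-1]; cv2.imwrite('pics/c4.png',cv2.resize(a,None,fx=3.3,fy=3.3,interpolation=cv2.INTER_CUBIC))
E
```

```text
{'tcp_pos': array([0.5059, 0.3219, 0.0252]), 'eef_rot': array([-3.1346e+00,  8.0000e-04,  2.8621e+00]), 'gripper_width': np.float64(0.0317), 'finger_force': np.float64(48.0922), 'wrist_force': array([-20.8612, -56.4054,  95.3561]), 't': np.float64(5.85)}
200  [(np.uint8(238), np.uint8(235), np.uint8(174)), (np.uint8(237), np.uint8(234), np.uint8(173)), (np.uint8(164), np.uint8(134), np.uint8(91)), (np.uint8(156), np.uint8(123), np.uint8(83)), (np.uint8(236), np.uint8(165), np.uint8(74)), (np.uint8(234), np.uint8(160), np.uint8(69)), (np.uint8(235), np.uint8(161), np.uint8(71)), (np.uint8(234), np.uint8(151), np.uint8(67))]
215  [(np.uint8(239), np.uint8(239), np.uint8(188)), (np.uint8(239), np.uint8(239), np.uint8(186)), (np.uint8(221), np.uint8(209), np.uint8(149)), (np.uint8(158), np.uint8(128), np.uint8(86)), (np.uint8(231), np.uint8(218), np.uint8(211)), (np.uint8(234), np.uint8(166), np.uint8(73)), (np.uint8(235), np.uint8(169), np.uint8(75)), (np.uint8(235), np.uint8(149), np.uint8(67))]
230  [(np.uint8(147), np.uint8(117), np.uint8(80)), (np.uint8(193), np.uint8(158), np.uint8
[... 425 characters left out ...]
(np.uint8(160), np.uint8(131), np.uint8(89)), (np.uint8(192), np.uint8(85), np.uint8(40)), (np.uint8(192), np.uint8(88), np.uint8(40)), (np.uint8(192), np.uint8(88), np.uint8(42)), (np.uint8(76), np.uint8(32), np.uint8(13))]
(250, 230) [0.4854 0.3114 0.0605]
(256, 230) [0.5014 0.3063 0.0153]
(262, 230) [0.5031 0.3101 0.0136]
(280, 230) [0.4909 0.3273 0.058 ]
(298, 230) [0.4936 0.3371 0.058 ]
(304, 230) [0.4943 0.3404 0.0586]
(310, 230) [0.4945 0.3437 0.0605]
(250, 250) [0.4933 0.3098 0.0698]
(256, 250) [0.5163 0.3017 0.0148]
(262, 250) [0.5172 0.306  0.0154]
(280, 250) [0.5023 0.324  0.0589]
(298, 250) [0.5052 0.334  0.0588]
(304, 250) [0.5063 0.3373 0.0583]
(310, 250) [0.5    0.3411 0.0744]
```

View pics/c4.png

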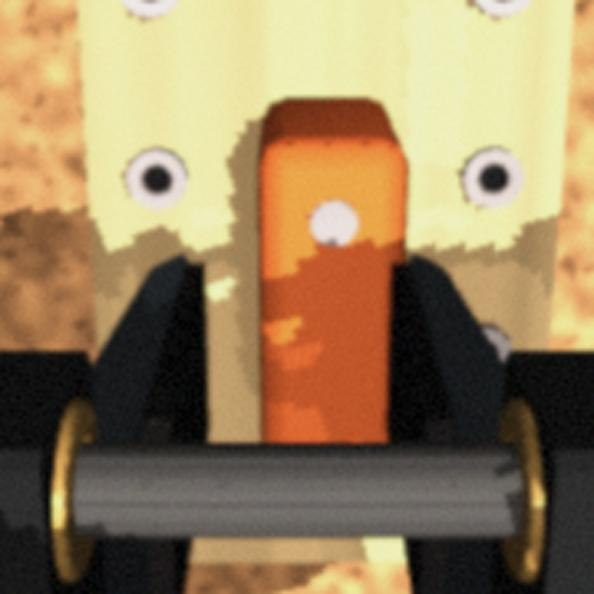

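The right finger is 2–3 mm into the handle side and wedged (95 N up), and the screw is at (333,222) in the crop. I'll raise the command to unload it, then open wide.

Request:
servo_tool([
  [0,0,-0.04,0,0,0,0.36],
  [0,0,-0.04,0,0,0,0.36],
  [0,0,-0.04,0,0,0,0.36],
  [0,0,-0.04,0,0,0,0.36],
  [0,0,0,0,0,0,0.36],
])

```text
t: 6.35
tcp_pos: [0.5073, 0.3273, 0.0293]
eef_rot: [3.141, 0.0, 2.861]
wrist_force: [-0.3, -1.0, 0.4]
gripper_width: 0.033
finger_force: 0.0
```

Request:
servo_tool([
  [0,0,0,0,0,0,0.3],
  [0,0,0,0,0,0,0.29],
  [0,0,0,0,0,0,0.28],
  [0,0,0,0,0,0,0.28],
  [0,0,0,0,0,0,0.28],
])

```text
t: 6.85
tcp_pos: [0.507, 0.3272, 0.0289]
eef_rot: [-3.141, -0.0, 2.861]
wrist_force: [-1.1, -0.2, 0.3]
gripper_width: 0.0254
finger_force: 0.0
```

```bash
python3 - <<'E'
from h import *
i,T=ext('wrist'); im,d=shot('wrist','w5'); _,_,s=pose(); print({k:np.round(s[k],4) for k in('tcp_pos','gripper_width','finger_force','wrist_force','wrist_torque')})
# 3-D points near the handle in template coordinates (u along handle, v across)
v,u=np.mgrid[150:300:2,200:360:2]; uv=np.c_[u.ravel(),v.ravel()]; P=atd('w5',uv)-[.507,.327,0]
a=2.861; q=np.c_[P[:,0]*np.cos(a)+P[:,1]*np.sin(a),P[:,0]*np.sin(a)-P[:,1]*np.cos(a),P[:,2]]
k=(abs(q[:,2]-.059)<.004)&(q[:,0]>.018)&(q[:,0]<.034)
print('handle top v range',np.percentile(q[k,1],[2,50,98]),k.sum())
for lo in (.02,.06): 
  k=(q[:,2]>lo)&(q[:,2]<lo+.06)&(abs(q[:,0])<.017)
  print(lo,np.c_[np.histogram(q[k,1],bins=np.arange(-.03,.031,.003))[1][:-1],np.histogram(q[k,1],bins=np.arange(-.03,.031,.003))[0]].round(3).tolist())
E
```

```text
{'tcp_pos': array([0.507 , 0.3272, 0.029 ]), 'gripper_width': np.float64(0.0254), 'finger_force': np.float64(0.0), 'wrist_force': array([-0.2568, -0.0534,  1.3669]), 'wrist_torque': array([ 0.0065,  0.0039, -0.0186])}
handle top v range [-0.01058781  0.00090723  0.012413  ] 288
0.02 [[-0.03, 0.0], [-0.027, 0.0], [-0.024, 0.0], [-0.021, 0.0], [-0.018, 3.0], [-0.015, 52.0], [-0.012, 53.0], [-0.009, 80.0], [-0.006, 53.0], [-0.003, 78.0], [-0.0, 53.0], [0.003, 81.0], [0.006, 53.0], [0.009, 78.0], [0.012, 70.0], [0.015, 10.0], [0.018, 0.0], [0.021, 0.0], [0.024, 0.0], [0.027, 0.0]]
0.06 [[-0.03, 0.0], [-0.027, 0.0], [-0.024, 0.0], [-0.021, 0.0], [-0.018, 13.0], [-0.015, 149.0], [-0.012, 0.0], [-0.009, 0.0], [-0.006, 0.0], [-0.003, 0.0], [-0.0, 0.0], [0.003, 0.0], [0.006, 0.0], [0.009, 0.0], [0.012, 119.0], [0.015, 57.0], [0.018, 0.0], [0.021, 0.0], [0.024, 0.0], [0.027, 0.0]]
```

Request:
servo_tool([
  [0,0.01,0,0,0,0,0.275],
  [0,0.01,0,0,0,0,0.27],
  [0,0,0,0,0,0,0.27],
  [0,0,0,0,0,0,0.27],
  [0,0,0,0,0,0,0.27],
])

```text
t: 7.4
tcp_pos: [0.5073, 0.3282, 0.029]
eef_rot: [3.142, -0.0, 2.861]
wrist_force: [0.2, -0.8, 1.1]
gripper_width: 0.0242
finger_force: 0.0
```

Request:
servo_tool([
  [0,0,0,0,0,0,0.26],
  [0,0,0,0,0,0,0.25],
  [0,0,0,0,0,0,0.24],
  [0,0,0,0,0,0,0.24],
  [0,0,0,0,0,0,0.24],
])

```text
t: 7.9
tcp_pos: [0.5073, 0.3282, 0.029]
eef_rot: [-3.142, -0.0, 2.861]
wrist_force: [0.1, -0.8, 0.6]
gripper_width: 0.0223
finger_force: 0.0
```

```bash
python3 - <<'E'
from h import *
shot('wrist','w6'); _,_,s=pose(); print({k:np.round(s[k],4) for k in('tcp_pos','gripper_width','finger_force','wrist_force','wrist_torque')})
im=cv2.imread('pics/w6.png'); a=cv2.resize(im[150:330,190:370],(600,600),interpolation=cv2.INTER_CUBIC); cv2.imwrite('pics/c6.png',a)
E
```

```text
{'tcp_pos': array([0.5074, 0.3282, 0.029 ]), 'gripper_width': np.float64(0.0217), 'finger_force': np.float64(0.0), 'wrist_force': array([0.0552, 0.1724, 0.9772]), 'wrist_torque': array([-0.0215,  0.0747, -0.0606])}
```

View pics/c6.png

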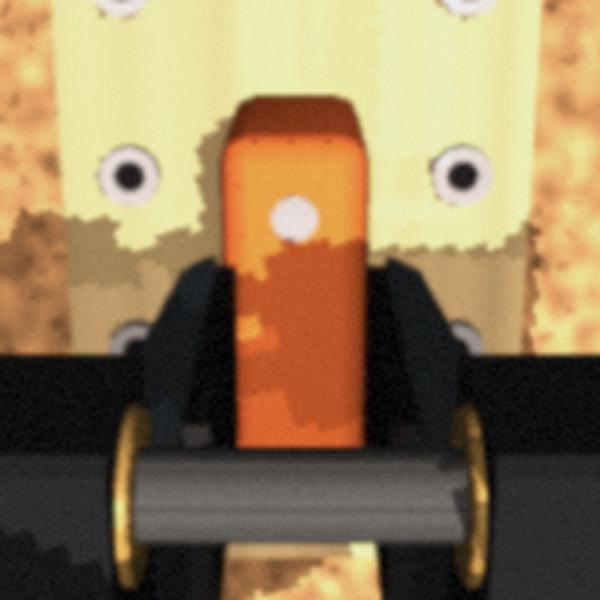

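Surprisingly, the fingers enter the visible handle at TCP 29 mm with no force: the handle's left edge at 223 px is covered up to 237 px. At TCP 24.6 mm they did feel something about 26 mm wide. The solid part seems to end at about z = 25 mm, so I'll open, go lower and close gently there.

Request:
servo_tool([
  [0,0,0,0,0,0,0.5],
  [0,0,0,0,0,0,0.5],
  [0,0,0,0,0,0,0.5],
  [0,0,0.1,0,0,0,0.5],
  [0,0,0.1,0,0,0,0.5],
])

```text
t: 8.45
tcp_pos: [0.5074, 0.3282, 0.0187]
eef_rot: [3.141, 0.0, 2.861]
wrist_force: [-0.2, -0.5, 0.3]
gripper_width: 0.0455
finger_force: 0.0
```

Request:
servo_tool([
  [0,0,0,0,0,0,0.4],
  [0,0,0,0,0,0,0.35],
  [0,0,0,0,0,0,0.32],
  [0,0,0,0,0,0,0.3],
  [0,0,0,0,0,0,0.29],
])

```text
t: 8.95
tcp_pos: [0.5072, 0.328, 0.0191]
eef_rot: [-3.141, -0.0, 2.861]
wrist_force: [-0.4, -2.7, 0.5]
gripper_width: 0.0266
finger_force: 1.1
```

Request:
servo_tool([
  [0,0,0,0,0,0,0.28],
  [0,0,0,0,0,0,0.27],
  [0,0,0,0,0,0,0.27],
  [0,0,0,0,0,0,0.27],
  [0,0,0,0,0,0,0.27],
])

```text
t: 9.45
tcp_pos: [0.5073, 0.328, 0.0191]
eef_rot: [-3.141, -0.0, 2.861]
wrist_force: [-1.9, -3.4, 4.8]
gripper_width: 0.0258
finger_force: 30.0
```

Now it holds properly: 25.8 mm opening with 30 N. I'll lift a little and check.

Request:
servo_tool([
  [0,0,-0.05,0,0,0,0.24],
  [0,0,-0.15,0,0,0,0.24],
  [0,0,-0.3,0,0,0,0.24],
  [0,0,-0.3,0,0,0,0.24],
  [0,0,0,0,0,0,0.24],
])

```text
t: 9.95
tcp_pos: [0.5086, 0.329, 0.0611]
eef_rot: [3.139, 0.002, 2.861]
wrist_force: [0.4, 0.5, -3.5]
gripper_width: 0.0258
finger_force: 30.0
```

```bash
cat >> h.py <<'E'
def tplate(tag):
    "template in tool frame: plane of the visible plate top and handle-side points from wrist depth"
    im,d=shot('wrist',tag); v,u=np.mgrid[60:260:2,170:400:2]; uv=np.c_[u.ravel(),v.ravel()]
    f=np.load(tag+'.npz'); hsv=cv2.cvtColor(im,cv2.COLOR_RGB2HSV); _,c=rays(tag,uv)
    p,e,s=pose(); P=atd(tag,uv); T=R.from_euler('xyz',e); q=T.inv().apply(P-p)
    k=(f['d'][uv[:,1],uv[:,0]]>0)&(q[:,2]>-.012)&(q[:,2]<.02)&(abs(q[:,1])<.05)&(abs(q[:,0])<.09)
    Q=q[k]; A=np.c_[Q[:,:2],np.ones(len(Q))]
    for _ in range(4):
        w=np.linalg.lstsq(A,Q[:,2],rcond=None)[0]; g=abs(A@w-Q[:,2])<.003; A,Q=A[g],Q[g]
    print("plate top in tool: slope x,y, z0",w.round(4),"n",len(Q),"x",np.percentile(Q[:,0],[1,99]).round(4),"y",np.percentile(Q[:,1],[1,99]).round(4))
    n=T.apply([w[0],w[1],-1]); print("world normal",(n/n[2]).round(4),"top z at tcp",(p+T.apply([0,0,w[2]]))[2].round(4))
    print({k:np.round(s[k],4) for k in('t','tcp_pos','eef_rot','gripper_width','finger_force','wrist_force','wrist_torque')})
E
python3 -c "
from h import *
tplate('w7')"
```

```text
plate top in tool: slope x,y, z0 [ 0.     -0.0021  0.0037] n 3735 x [-0.014  0.074] y [-0.0481  0.0493]
world normal [-0.0025 -0.0033  1.    ] top z at tcp 0.0563
{'t': np.float64(10.0), 'tcp_pos': array([0.5081, 0.3287, 0.0599]), 'eef_rot': array([3.1399e+00, 1.5000e-03, 2.8613e+00]), 'gripper_width': np.float64(0.0259), 'finger_force': np.float64(29.9992), 'wrist_force': array([-0.5003, -0.6182, -2.6159]), 'wrist_torque': array([-0.0307, -0.0069, -0.0064])}
```

The template is held level: its top is 3.7 mm below the TCP, so its underside is about 18.7 mm below, and 3 N of weight shows. I'll raise it and carry it to the jig, turning it along the fence.

Request:
servo_tool([
  [0,0,-0.3,0,0,0.3,0.24],
  [0,0,-0.4,0,0,0.7,0.24],
  [0,0,-0.4,0,0,1,0.24],
  [0,0,-0.4,0,0,1,0.24],
  [0,0,-0.1,0,0,1,0.24],
])

```text
t: 10.5
tcp_pos: [0.508, 0.3287, 0.1404]
eef_rot: [3.14, 0.001, 2.579]
wrist_force: [-0.7, 0.0, -1.9]
gripper_width: 0.0256
finger_force: 30.0
```

```bash
python3 -c "
from h import *
plan(.460,-.194,.125,1.421,20)"
```

```text
[-0.238, -0.468, 0.015, 0.002, -0.0, 0.829]
[-0.265, -0.453, 0.015, 0.002, -0.0, 0.829]
[-0.291, -0.437, 0.015, 0.002, -0.0, 0.829]
[-0.315, -0.42, 0.015, 0.002, -0.0, 0.829]
[-0.339, -0.401, 0.015, 0.002, -0.0, 0.829]
[-0.362, -0.38, 0.015, 0.002, -0.0, 0.829]
[-0.383, -0.359, 0.015, 0.002, -0.0, 0.829]
[-0.403, -0.336, 0.015, 0.002, -0.0, 0.829]
[-0.422, -0.312, 0.015, 0.002, -0.0, 0.829]
[-0.439, -0.287, 0.015, 0.002, -0.0, 0.829]
[-0.455, -0.261, 0.015, 0.002, -0.0, 0.829]
[-0.47, -0.234, 0.015, 0.002, -0.0, 0.829]
[-0.482, -0.207, 0.015, 0.002, -0.0, 0.829]
[-0.494, -0.179, 0.015, 0.002, -0.0, 0.829]
[-0.503, -0.15, 0.015, 0.002, -0.0, 0.829]
[-0.511, -0.12, 0.015, 0.002, -0.0, 0.829]
[-0.517, -0.091, 0.015, 0.002, -0.0, 0.829]
[-0.521, -0.061, 0.015, 0.002, -0.0, 0.829]
[-0.524, -0.03, 0.015, 0.002, -0.0, 0.829]
[-0.525, 0.0, 0.015, 0.002, -0.0, 0.829]
t 10.5 q [ 0.48  0.5   1.45  0.    1.19 -0.53] F [-0.7  0.  -1.9]
```

Request:
servo_tool([
  [-0.24,-0.47,0,0,0,0.83,0.24],
  [-0.26,-0.45,0,0,0,0.83,0.24],
  [-0.29,-0.44,0,0,0,0.83,0.24],
  [-0.32,-0.42,0,0,0,0.83,0.24],
  [-0.34,-0.4,0,0,0,0.83,0.24],
])

```text
t: 11.0
tcp_pos: [0.4952, 0.1963, 0.1383]
eef_rot: [-3.141, -0.0, 2.29]
wrist_force: [0.6, -0.5, -3.2]
gripper_width: 0.0256
finger_force: 30.0
```

Request:
servo_tool([
  [-0.36,-0.38,0,0,0,0.83,0.24],
  [-0.38,-0.36,0,0,0,0.83,0.24],
  [-0.4,-0.34,0,0,0,0.83,0.24],
  [-0.42,-0.31,0,0,0,0.83,0.24],
  [-0.44,-0.29,0,0,0,0.83,0.24],
])

```text
t: 11.5
tcp_pos: [0.4831, 0.0659, 0.1384]
eef_rot: [-3.141, -0.0, 2.0]
wrist_force: [-0.5, -0.3, -3.7]
gripper_width: 0.0254
finger_force: 30.0
```

Request:
servo_tool([
  [-0.46,-0.26,0.05,0,0,0.83,0.24],
  [-0.47,-0.23,0.05,0,0,0.83,0.24],
  [-0.48,-0.21,0.05,0,0,0.83,0.24],
  [-0.49,-0.18,0.05,0,0,0.83,0.24],
  [-0.5,-0.15,0.05,0,0,0.83,0.24],
])

```text
t: 12.0
tcp_pos: [0.4714, -0.0645, 0.1258]
eef_rot: [-3.141, -0.0, 1.71]
wrist_force: [0.8, -0.0, -2.7]
gripper_width: 0.0257
finger_force: 30.0
```

```bash
python3 -c "
from h import *
tplate('w8')
plan(.460,-.194,.125,1.421,5)"
```

```text
plate top in tool: slope x,y, z0 [-0.0006 -0.0001  0.0045] n 3762 x [-0.0103  0.0775] y [-0.0488  0.0491]
world normal [7.e-04 3.e-04 1.e+00] top z at tcp 0.121
{'t': np.float64(12.05), 'tcp_pos': array([ 0.4713, -0.0675,  0.1256]), 'eef_rot': array([-3.1407e+00,  8.0000e-04,  1.7058e+00]), 'gripper_width': np.float64(0.0256), 'finger_force': np.float64(29.999), 'wrist_force': array([ 0.0547, -3.4079, -3.187 ]), 'wrist_torque': array([-0.4064, -0.1083,  0.0273])}
[-0.495, -0.113, 0.003, -0.002, 0.003, 0.816]
[-0.501, -0.085, 0.003, -0.002, 0.003, 0.816]
[-0.505, -0.056, 0.003, -0.002, 0.003, 0.816]
[-0.507, -0.027, 0.002, -0.002, 0.003, 0.816]
[-0.508, 0.002, 0.002, -0.002, 0.003, 0.816]
t 12.05 q [-0.27  0.36  1.77 -0.    1.01 -0.4 ] F [ 0.1 -3.4 -3.2]
```

View pics/w8.png

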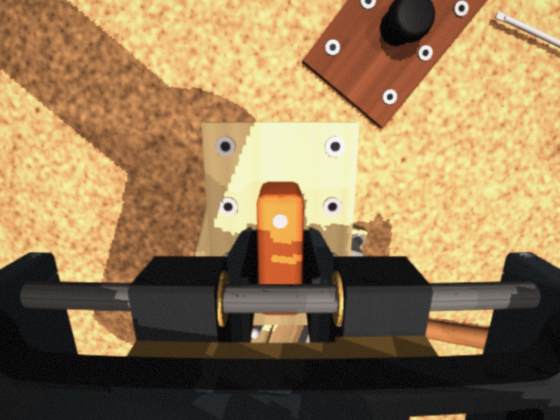

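The wrist view shows the plate level in the grip (far edge at row 123, screw at (280,221)), clear of the spare. That was my tenth picture, so from here I work by numbers.

Request:
servo_tool([
  [-0.5,-0.11,0.1,0,0,0.82,0.24],
  [-0.5,-0.09,0.1,0,0,0.82,0.24],
  [-0.5,-0.06,0.1,0,0,0.82,0.24],
  [-0.5,-0.03,0.1,0,0,0.82,0.24],
  [-0.45,0,0.1,0,0,0.82,0.24],
])

```text
t: 12.55
tcp_pos: [0.4607, -0.1878, 0.1007]
eef_rot: [-3.141, -0.0, 1.424]
wrist_force: [-0.1, -0.1, -1.6]
gripper_width: 0.0257
finger_force: 30.0
```

Request:
servo_tool([
  [0,0,0.1,0,0,0,0.24],
  [0,0,0,0,0,0,0.24],
  [0,0,0,0,0,0,0.24],
  [0,0,0,0,0,0,0.24],
  [0,0,0,0,0,0,0.24],
])

```text
t: 13.05
tcp_pos: [0.4613, -0.1863, 0.0967]
eef_rot: [3.141, 0.0, 1.428]
wrist_force: [-0.7, -0.4, -1.9]
gripper_width: 0.0258
finger_force: 30.0
```

```bash
cat >> h.py <<'E'
O=np.array([.4650,-.2010]); JY=-.150
def jig(p): 
    c,s=np.cos(JY),np.sin(JY); d=np.array(p)[...,:2]-O; return np.stack([d[...,0]*c+d[...,1]*s,-d[...,0]*s+d[...,1]*c],-1)
def js():
    p,e,s=pose(); print("jig xy mm",(jig(p)*1e3).round(2),"z",(p[2]*1e3).round(2),"yaw",round((e[2]-np.pi/2-JY),4),"rp",np.round([(e[0]%(2*np.pi))-np.pi,e[1]],4),"F jig",(jig(np.array(s["wrist_force"][:2])+O)).round(1),round(s["wrist_force"][2],1),"w",round(s["gripper_width"]*1e3,1),"f",round(s["finger_force"],1),"t",round(s["t"],2))
E
python3 - <<'E'
from h import *
js(); tplate('w9')
f=np.load('w9.npz')
v,u=np.mgrid[0:300,60:520]; uv=np.c_[u.ravel(),v.ravel()]; P=atd('w9',uv); d=f['d'][uv[:,1],uv[:,0]]>0
p,e,_=pose(); q=R.from_euler('xyz',e).inv().apply(P-p)
top=d&(abs(q[:,2]-.0042)<.003)
# plate edges per row (sides) in tool frame
L=[];Rr=[]
for y in range(130,225,3):
    m=top&(uv[:,1]==y)&(abs(q[:,1])<.06); 
    if m.sum()>50: L.append(q[m][q[m,1].argmin(),:2]); Rr.append(q[m][q[m,1].argmax(),:2])
for n,E in(("L",L),("R",Rr)): E=np.array(E); k=np.polyfit(E[:,0],E[:,1],1); print(n,"slope",k.round(4),"n",len(E))
F=[q[m][q[m,0].argmax(),0] for x in range(225,340,5) for m in [top&(uv[:,0]==x)]]; print("far x",np.median(F))
# fence top and face in jig frame
j=jig(P); k=d&(abs(P[:,2]-.058)<.004)&(abs(j[:,0]-.055)<.02)&(abs(j[:,1])<.14); print("fence n",k.sum(), np.percentile(j[k,0],[1,5,50,95]),np.percentile(j[k,1],[1,99]) if k.sum() else 0)
for lo in np.arange(.0,.12,.02):
    m=k&(j[:,1]>lo)&(j[:,1]<lo+.02)
    if m.sum()>20: print(lo.round(2),m.sum(),"x min/max",np.percentile(j[m,0],[3,97]).round(4),P[m,2].mean().round(4))
m=d&(abs(P[:,2]-.033)<.004)&(abs(j[:,0])<.06)&(j[:,1]>.05); print("rails",m.sum(),P[m,2].mean() if m.sum() else 0, np.percentile(j[m],[1,99],axis=0) if m.sum() else 0)
E
```

```text
jig xy mm [-5.89 13.98] z 96.71 yaw 0.007 rp [-0.0003  0.0001] F jig [-0.7 -0.5] -1.9 w 25.8 f 30.0 t 13.05
plate top in tool: slope x,y, z0 [-0.0002 -0.0001  0.0048] n 3766 x [-0.0131  0.0748] y [-0.0492  0.049 ]
world normal [-5.e-04 -1.e-04  1.e+00] top z at tcp 0.0919
{'t': np.float64(13.1), 'tcp_pos': array([ 0.4613, -0.1864,  0.0967]), 'eef_rot': array([3.1413e+00, 1.0000e-04, 1.4275e+00]), 'gripper_width': np.float64(0.0256), 'finger_force': np.float64(29.9993), 'wrist_force': array([ 0.1813, -0.2289, -2.2849]), 'wrist_torque': array([-0.0933,  0.0614, -0.0289])}
L slope [-0.0047 -0.0496] n 32
R slope [0.0033 0.0493] n 32
far x 0.07479786043058927
fence n 4645 [0.05143357 0.05276729 0.06225436 0.0718506 ] [-0.01701327  0.1142822 ]
0.0 606 x min/max [0.0528 0.0726] 0.0571
0.02 644 x min/max [0.0527 0.0725] 0.057
0.04 694 x min/max [0.0526 0.0721] 0.0571
0.06 716 x min/max [0.0526 0.072 ] 0.0572
0.08 799 x min/max [0.0519 0.0721] 0.0571
0.1 661 x min/max [0.0511 0.072 ] 0.0571
rails 1572 0.0321902390331765 [[-0.04885308  0.08790869]
 [ 0.05156795  0.10897313]]
```

Aligned within 0.4°, with a 7 mm gap to the fence and a level plate. Now I'll lower it toward the pin tip (contact expected at TCP z ≈ 63 mm).

Request:
servo_tool([
  [0,0,0.15,0,0,0,0.24],
  [0,0,0.2,0,0,0,0.24],
  [0,0,0.15,0,0,0,0.24],
  [0,0,0.08,0,0,0,0.24],
  [0,0,0.02,0,0,0,0.24],
])

```text
t: 13.6
tcp_pos: [0.4607, -0.1867, 0.0658]
eef_rot: [-3.14, -0.0, 1.427]
wrist_force: [0.5, -0.0, -2.7]
gripper_width: 0.0258
finger_force: 30.0
```

Request:
servo_tool([
  [0,0,0.02,0,0,0,0.24],
  [0,0,0.02,0,0,0,0.24],
  [0,0,0,0,0,0,0.24],
  [0,0,0,0,0,0,0.24],
  [0,0,0,0,0,0,0.24],
])

```text
t: 14.1
tcp_pos: [0.4611, -0.1869, 0.0647]
eef_rot: [3.141, 0.0, 1.427]
wrist_force: [0.4, 0.6, -2.9]
gripper_width: 0.0256
finger_force: 30.0
```

```bash
python3 -c "
from h import *
js()"
```

```text
jig xy mm [-5.92 13.38] z 64.67 yaw 0.0058 rp [-0.0002  0.0001] F jig [0.3 0.6] -2.9 w 25.6 f 30.0 t 14.1
```

Request:
servo_tool([
  [0,0,0.02,0,0,0,0.24],
  [0,0,0,0,0,0,0.24],
  [0,0,0.02,0,0,0,0.24],
  [0,0,0,0,0,0,0.24],
  [0,0,0,0,0,0,0.24],
])

```text
t: 14.6
tcp_pos: [0.4611, -0.1869, 0.0626]
eef_rot: [3.141, 0.0, 1.427]
wrist_force: [-0.8, 1.3, 1.2]
gripper_width: 0.0257
finger_force: 30.0
```

Contact at the expected height. Now toward the fence (+tool y).

Request:
servo_tool([
  [0,0.02,0,0,0,0,0.24],
  [0,0.03,0,0,0,0,0.24],
  [0,0.03,0,0,0,0,0.24],
  [0,0.02,0,0,0,0,0.24],
  [0,0,0,0,0,0,0.24],
])

```text
t: 15.1
tcp_pos: [0.4663, -0.1877, 0.0625]
eef_rot: [3.141, 0.0, 1.427]
wrist_force: [-2.7, 0.1, 3.3]
gripper_width: 0.0255
finger_force: 30.0
```

Request:
servo_tool([
  [0,0.015,0,0,0,0,0.24],
  [0,0,0,0,0,0,0.24],
  [0,0.015,0,0,0,0,0.24],
  [0,0,0,0,0,0,0.24],
  [0,0,0,0,0,0,0.24],
])

```text
t: 15.6
tcp_pos: [0.4676, -0.1879, 0.0625]
eef_rot: [3.141, 0.0, 1.427]
wrist_force: [-2.9, 1.1, 1.8]
gripper_width: 0.0259
finger_force: 30.0
```

```bash
python3 -c "
from h import *
js(); print(r.state()['wrist_torque'])"
```

```text
jig xy mm [ 0.65 13.39] z 62.54 yaw 0.0058 rp [-0.0003  0.0001] F jig [-3.1  0.7] 1.8 w 25.9 f 30.0 t 15.6
[-0.1122979   0.63307487 -0.06498252]
```

Request:
servo_tool([
  [0,0.01,0,0,0,0,0.24],
  [0,0,0,0,0,0,0.24],
  [0,0.01,0,0,0,0,0.24],
  [0,0,0,0,0,0,0.24],
  [0,0,0,0,0,0,0.24],
])

```text
t: 16.1
tcp_pos: [0.4685, -0.1879, 0.0625]
eef_rot: [3.142, -0.0, 1.427]
wrist_force: [-3.8, 0.2, 2.3]
gripper_width: 0.0253
finger_force: 30.0
```

```bash
python3 -c "
from h import *
js(); print(r.state()['wrist_torque'])"
```

```text
jig xy mm [ 1.54 13.45] z 62.51 yaw 0.0058 rp [-0. -0.] F jig [-3.8 -0.4] 2.3 w 25.3 f 30.0 t 16.1
[-0.0648642   0.80045621 -0.08965979]
```

Request:
servo_tool([
  [0,0.01,0,0,0,0,0.24],
  [0,0,0,0,0,0,0.24],
  [0,0.01,0,0,0,0,0.24],
  [0,0,0,0,0,0,0.24],
  [0,0,0,0,0,0,0.24],
])

```text
t: 16.6
tcp_pos: [0.4689, -0.1878, 0.0624]
eef_rot: [-3.14, -0.0, 1.427]
wrist_force: [-7.1, 1.8, 4.6]
gripper_width: 0.0256
finger_force: 30.0
```

```bash
python3 -c "
from h import *
js(); print(r.state()['wrist_torque'])"
```

```text
jig xy mm [ 1.86 13.6 ] z 62.43 yaw 0.0058 rp [ 0.0011 -0.0003] F jig [-7.3  0.7] 4.6 w 25.6 f 30.0 t 16.6
[-8.60460492e-04  1.56543084e+00 -2.60926612e-01]
```

The fence is touched near the −y end (negative z-moment). I'll turn slightly to square it up, then press a bit more.

Request:
servo_tool([
  [0,0,0,0,0,0.03,0.24],
  [0,0,0,0,0,0.03,0.24],
  [0,0.01,0,0,0,0,0.24],
  [0,0,0,0,0,0,0.24],
  [0,0,0,0,0,0,0.24],
])

```text
t: 17.1
tcp_pos: [0.4689, -0.1878, 0.0624]
eef_rot: [-3.14, -0.0, 1.423]
wrist_force: [-8.9, 1.7, 6.5]
gripper_width: 0.0254
finger_force: 30.0
```

```bash
python3 -c "
from h import *
js(); print(r.state()['wrist_torque'])"
```

```text
jig xy mm [ 1.87 13.64] z 62.39 yaw 0.0018 rp [ 0.002  -0.0003] F jig [-9.1  0.4] 6.5 w 25.4 f 30.0 t 17.1
[-0.08255616  2.03409033 -0.00977984]
```

Square on the fence. Now I'll slide along −y (tool −x).

Request:
servo_tool([
  [-0.04,0,0,0,0,0,0.24],
  [-0.06,0,0,0,0,0,0.24],
  [-0.06,0,0,0,0,0,0.24],
  [-0.06,0,0,0,0,0,0.24],
  [-0.04,0,0,0,0,0,0.24],
])

```text
t: 17.6
tcp_pos: [0.4685, -0.1998, 0.0633]
eef_rot: [3.141, -0.002, 1.422]
wrist_force: [-2.1, 16.4, 21.7]
gripper_width: 0.0255
finger_force: 30.2
```

```bash
python3 -c "
from h import *
js(); print(r.state()['wrist_torque'])"
```

```text
jig xy mm [3.23 1.74] z 63.25 yaw 0.0012 rp [-0.0007 -0.0019] F jig [-4.5 15.9] 21.7 w 25.5 f 30.2 t 17.6
[3.2282052  0.4631802  0.02106595]
```

Unexpected rise and drag, so I'll check the template's pose in the grip.

```bash
cat >> h.py <<'E'
def edges(tag,z0):
    f=np.load(tag+'.npz'); v,u=np.mgrid[0:300,60:520]; uv=np.c_[u.ravel(),v.ravel()]; P=atd(tag,uv); d=f['d'][uv[:,1],uv[:,0]]>0
    p,e,_=pose(); q=R.from_euler('xyz',e).inv().apply(P-p); top=d&(abs(q[:,2]-z0)<.004)&(abs(q[:,1])<.06)
    L=[];Rr=[]
    for y in range(130,225,3):
        m=top&(uv[:,1]==y)
        if m.sum()>50: L.append(q[m][q[m,1].argmin(),:2]); Rr.append(q[m][q[m,1].argmax(),:2])
    for n,E in(("L",L),("R",Rr)): E=np.array(E); print(n,np.polyfit(E[:,0],E[:,1],1).round(4))
    F=[q[m][q[m,0].argmax(),0] for x in range(225,340,5) for m in [top&(uv[:,0]==x)] if m.any()]; print("far x",np.median(F))
E
python3 -c "
from h import *
tplate('w10'); edges('w10',.0045); js()"
```

```text
plate top in tool: slope x,y, z0 [-0.0969  0.0364  0.0044] n 4076 x [-0.0132  0.081 ] y [-0.0493  0.0484]
world normal [ 0.0206 -0.1029  1.    ] top z at tcp 0.0588
{'t': np.float64(17.65), 'tcp_pos': array([ 0.4684, -0.2   ,  0.0633]), 'eef_rot': array([ 3.1408e+00, -1.8000e-03,  1.4220e+00]), 'gripper_width': np.float64(0.0258), 'finger_force': np.float64(30.2544), 'wrist_force': array([-1.1265, 14.7806, 22.3798]), 'wrist_torque': array([3.0009, 0.6232, 0.0088])}
L [ 0.8836 -0.0675]
R [0.001  0.0597]
far x 0.08162338202810551
jig xy mm [3.24 1.51] z 63.27 yaw 0.0012 rp [-0.0008 -0.0018] F jig [-3.3 14.4] 22.4 w 25.8 f 30.3 t 17.65
```

The drag tipped the template in the shallow grip: the −y end is about 5° low and the template has slipped about 6 mm along the handle. I'll lift clear, set it flat on a free patch of bench, regrip deeper and retry with lighter forces.

Request:
servo_tool([
  [0,-0.05,-0.03,0,0,0,0.24],
  [0,-0.1,-0.2,0,0,0,0.24],
  [0,0,-0.4,0,0,0,0.24],
  [0,0,-0.3,0,0,0,0.24],
  [0,0,-0.2,0,0,0,0.24],
])

```text
t: 18.15
tcp_pos: [0.461, -0.2003, 0.1205]
eef_rot: [3.14, 0.001, 1.422]
wrist_force: [-0.6, -0.5, -2.7]
gripper_width: 0.026
finger_force: 29.9
```

```bash
python3 - <<'E'
from h import *
tplate('w11'); plan(.385,.035,.115,1.57,6)
f=np.load('top0.npz'); v,u=np.mgrid[0:420,0:560]; uv=np.c_[u.ravel(),v.ravel()]; P=atd('top0',uv)
# is the patch free in the first top view? heights there, spare's extent
m=(abs(P[:,0]-.385)<.07)&(abs(P[:,1]-.035)<.095); print("patch z",np.percentile(P[m,2],[1,50,99]),m.sum())
m=(P[:,2]>.009)&(P[:,2]<.09)&(abs(P[:,0]-.53)<.13)&(abs(P[:,1]-.1)<.13); print("spare",P[m].min(0),P[m].max(0))
E
```

```text
plate top in tool: slope x,y, z0 [-0.0912  0.0358  0.0054] n 3978 x [-0.0125  0.0798] y [-0.0493  0.047 ]
world normal [ 0.0193 -0.0939  1.    ] top z at tcp 0.1161
{'t': np.float64(18.2), 'tcp_pos': array([ 0.4615, -0.2005,  0.1215]), 'eef_rot': array([3.1388e+00, 1.2000e-03, 1.4224e+00]), 'gripper_width': np.float64(0.0261), 'finger_force': np.float64(29.9279), 'wrist_force': array([ 1.2466,  0.4154, -0.0733]), 'wrist_torque': array([-0.157 , -0.0518,  0.0035])}
[0.739, -0.368, 0.02, 0.007, 0.003, -0.352]
[0.748, -0.35, 0.02, 0.007, 0.003, -0.352]
[0.756, -0.332, 0.02, 0.007, 0.003, -0.352]
[0.764, -0.313, 0.021, 0.007, 0.003, -0.352]
[0.771, -0.294, 0.021, 0.007, 0.003, -0.352]
[0.778, -0.275, 0.021, 0.007, 0.003, -0.352]
t 18.2 q [-0.53  0.4   1.72 -0.    1.03 -0.38] F [ 1.2  0.4 -0.1]
patch z [-9.68064648e-03  1.23416362e-03  1.68983507e+00] 2866
spare [ 0.40779407 -0.01802751  0.0090031 ] [0.65839934 0.22657624 0.06626497]
```

Request:
servo_tool([
  [0.6,-0.3,0,0,0,0,0.24],
  [0.8,-0.38,0,0,0,0,0.24],
  [0.8,-0.38,0,0,0,0,0.24],
  [0.8,-0.38,0,0,0,0,0.24],
  [0.8,-0.38,0,0,0,0,0.24],
])

```text
t: 18.7
tcp_pos: [0.3979, 0.0027, 0.1189]
eef_rot: [3.141, -0.0, 1.422]
wrist_force: [-0.0, 0.6, -2.8]
gripper_width: 0.0257
finger_force: 29.9
```

Request:
servo_tool([
  [0.6,-0.3,0.1,0,0,0,0.24],
  [0.2,-0.1,0.4,0,0,0,0.24],
  [0,0,0.5,0,0,0,0.24],
  [0,0,0.4,0,0,0,0.24],
  [0,0,0.2,0,0,0,0.24],
])

```text
t: 19.2
tcp_pos: [0.3842, 0.0441, 0.0376]
eef_rot: [-3.14, 0.0, 1.423]
wrist_force: [-0.8, -0.2, -2.0]
gripper_width: 0.0256
finger_force: 29.9
```

Request:
servo_tool([
  [0,0,0.1,0,0,0,0.24],
  [0,0,0.06,0,0,0,0.24],
  [0,0,0.02,0,0,0,0.24],
  [0,0,0,0,0,0,0.24],
  [0,0,0,0,0,0,0.24],
])

```text
t: 19.7
tcp_pos: [0.3852, 0.0439, 0.0304]
eef_rot: [3.141, -0.0, 1.422]
wrist_force: [-0.2, 0.0, -3.0]
gripper_width: 0.0256
finger_force: 29.9
```

Down gently, then open.

Request:
servo_tool([
  [0,0,0.05,0,0,0,0.24],
  [0,0,0.05,0,0,0,0.24],
  [0,0,0.05,0,0,0,0.24],
  [0,0,0.03,0,0,0,0.24],
  [0,0,0,0,0,0,0.24],
])

```text
t: 20.2
tcp_pos: [0.3848, 0.0442, 0.0209]
eef_rot: [-3.142, -0.0, 1.422]
wrist_force: [-1.0, 1.9, 4.0]
gripper_width: 0.0253
finger_force: 30.0
```

Request:
servo_tool([
  [0,0,0,0,0,0,0.3],
  [0,0,0,0,0,0,0.35],
  [0,0,0,0,0,0,0.45],
  [0,0,0,0,0,0,0.5],
  [0,0,0,0,0,0,0.5],
])

```text
t: 20.7
tcp_pos: [0.3849, 0.0439, 0.021]
eef_rot: [3.142, 0.0, 1.422]
wrist_force: [0.1, -0.5, 0.3]
gripper_width: 0.0456
finger_force: 0.0
```

```bash
python3 -c "
from h import *
tplate('w12'); edges('w12',.006)"
```

```text
plate top in tool: slope x,y, z0 [-0.0025  0.0006  0.0068] n 3885 x [-0.017   0.0784] y [-0.0492  0.0488]
world normal [ 2.0e-04 -2.5e-03  1.0e+00] top z at tcp 0.0142
{'t': np.float64(20.75), 'tcp_pos': array([0.3849, 0.0439, 0.021 ]), 'eef_rot': array([3.1416, 0.    , 1.4223]), 'gripper_width': np.float64(0.0457), 'finger_force': np.float64(0.0), 'wrist_force': array([-0.4849,  0.5103, -0.0289]), 'wrist_torque': array([-0.1025,  0.0766, -0.0021])}
L [-0.0081 -0.0495]
R [0.006 0.049]
far x 0.07897588339072771
```

Flat again, with the template centre 4 mm toward tool +x. I'll re-centre, go about 4.5 mm deeper and grip.

Request:
servo_tool([
  [0.04,0,0,0,0,0,0.5],
  [0.04,0,0.02,0,0,0,0.45],
  [0,0,0.04,0,0,0,0.4],
  [0,0,0.03,0,0,0,0.35],
  [0,0,0,0,0,0,0.32],
])

```text
t: 21.25
tcp_pos: [0.3853, 0.0479, 0.0163]
eef_rot: [-3.141, 0.0, 1.422]
wrist_force: [-1.0, -1.0, -0.6]
gripper_width: 0.0298
finger_force: 0.0
```

Request:
servo_tool([
  [0,0,0,0,0,0,0.3],
  [0,0,0,0,0,0,0.29],
  [0,0,0,0,0,0,0.28],
  [0,0,0,0,0,0,0.27],
  [0,0,0,0,0,0,0.24],
])

```text
t: 21.75
tcp_pos: [0.3854, 0.0479, 0.0165]
eef_rot: [-3.142, 0.0, 1.422]
wrist_force: [0.2, -0.3, -0.2]
gripper_width: 0.026
finger_force: 30.0
```

Request:
servo_tool([
  [0,0,0,0,0,0,0.2],
  [0,0,0,0,0,0,0.15],
  [0,0,0,0,0,0,0.1],
  [0,0,-0.1,0,0,0,0.1],
  [0,0,-0.2,0,0,0,0.1],
])

```text
t: 22.25
tcp_pos: [0.385, 0.048, 0.0315]
eef_rot: [-3.14, 0.0, 1.422]
wrist_force: [-1.4, -0.7, -2.1]
gripper_width: 0.0255
finger_force: 30.0
```

```bash
python3 -c "
from h import *
js()"
```

```text
jig xy mm [-116.33  234.2 ] z 31.49 yaw 0.0016 rp [0.0014 0.0002] F jig [-1.3 -0.9] -2.1 w 25.5 f 30.0 t 22.25
```

Request:
servo_tool([
  [0,0,-0.3,0,0,0,0.1],
  [0,0,-0.4,0,0,0,0.1],
  [0,0,-0.4,0,0,0,0.1],
  [-0.3,0.1,-0.3,0,0,0,0.1],
  [-0.5,0.2,-0.1,0,0,0,0.1],
])

```text
t: 22.75
tcp_pos: [0.3945, 0.0065, 0.1081]
eef_rot: [3.14, -0.0, 1.424]
wrist_force: [0.9, -1.1, -1.5]
gripper_width: 0.0258
finger_force: 30.0
```

```bash
python3 -c "
from h import *
plan(.4636,-.1967,.095,1.4222,6)"
```

```text
[-0.636, 0.326, 0.044, 0.004, -0.001, 0.005]
[-0.636, 0.327, 0.044, 0.004, -0.001, 0.005]
[-0.636, 0.327, 0.044, 0.004, -0.001, 0.005]
[-0.636, 0.327, 0.044, 0.004, -0.001, 0.005]
[-0.636, 0.327, 0.044, 0.004, -0.001, 0.005]
[-0.636, 0.328, 0.044, 0.004, -0.001, 0.005]
t 22.75 q [-0.14  0.28  1.97  0.    0.88  0.01] F [ 0.9 -1.1 -1.5]
```

Request:
servo_tool([
  [-0.7,0.35,0,0,0,0,0.1],
  [-0.75,0.38,0.02,0,0,0,0.1],
  [-0.75,0.38,0.02,0,0,0,0.1],
  [-0.7,0.36,0.05,0,0,0,0.1],
  [-0.5,0.25,0.1,0,0,0,0.1],
])

```text
t: 23.25
tcp_pos: [0.4551, -0.1773, 0.0974]
eef_rot: [3.14, 0.001, 1.421]
wrist_force: [0.4, 1.0, -2.5]
gripper_width: 0.0255
finger_force: 30.0
```

Request:
servo_tool([
  [-0.2,0.1,0.1,0,0,0,0.1],
  [0,0,0,0,0,0,0.1],
  [0,0,0,0,0,0,0.1],
  [0,0,0,0,0,0,0.1],
  [0,0,0,0,0,0,0.1],
])

```text
t: 23.75
tcp_pos: [0.4576, -0.1844, 0.0923]
eef_rot: [-3.142, -0.0, 1.423]
wrist_force: [-0.6, -0.1, -2.8]
gripper_width: 0.0258
finger_force: 30.0
```

```bash
python3 -c "
from h import *
tplate('w13'); edges('w13',.002); js(); plan(.4636,-.1967,.070,1.4222,5)"
```

```text
plate top in tool: slope x,y, z0 [-0.0013  0.0009  0.0023] n 3828 x [-0.0122  0.0749] y [-0.0493  0.0489]
world normal [ 7.0e-04 -1.4e-03  1.0e+00] top z at tcp 0.09
{'t': np.float64(23.8), 'tcp_pos': array([ 0.4577, -0.1845,  0.0923]), 'eef_rot': array([3.1415, 0.    , 1.4234]), 'gripper_width': np.float64(0.0253), 'finger_force': np.float64(29.9993), 'wrist_force': array([-0.2076,  0.1147, -2.3871]), 'wrist_torque': array([-0.1203,  0.0789,  0.0459])}
L [-0.0098 -0.0495]
R [0.0025 0.0492]
far x 0.07486301438799658
jig xy mm [-9.72 15.21] z 92.29 yaw 0.0026 rp [-0.0001  0.    ] F jig [-0.2  0.1] -2.4 w 25.3 f 30.0 t 23.8
[-0.045, 0.031, 0.089, 0.0, 0.0, 0.003]
[-0.045, 0.031, 0.089, 0.0, 0.0, 0.003]
[-0.045, 0.031, 0.089, 0.0, 0.0, 0.003]
[-0.045, 0.031, 0.089, 0.0, 0.0, 0.003]
[-0.045, 0.031, 0.089, 0.0, 0.0, 0.003]
t 23.8 q [-0.5   0.43  1.77  0.    0.94 -0.36] F [-0.2  0.1 -2.4]
```

Request:
servo_tool([
  [-0.05,0.03,0.1,0,0,0,0.1],
  [-0.05,0.03,0.15,0,0,0,0.1],
  [-0.05,0.03,0.15,0,0,0,0.1],
  [-0.04,0.03,0.1,0,0,0,0.1],
  [-0.04,0.03,0.06,0,0,0,0.1],
])

```text
t: 24.3
tcp_pos: [0.4633, -0.1979, 0.0632]
eef_rot: [-3.141, -0.0, 1.422]
wrist_force: [0.1, 0.2, -2.5]
gripper_width: 0.0256
finger_force: 30.0
```

Request:
servo_tool([
  [0,0,0.02,0,0,0,0.1],
  [0,0,0,0,0,0,0.1],
  [0,0,0.01,0,0,0,0.1],
  [0,0,0,0,0,0,0.1],
  [0,0,0,0,0,0,0.1],
])

```text
t: 24.8
tcp_pos: [0.4636, -0.1978, 0.0627]
eef_rot: [3.141, 0.0, 1.422]
wrist_force: [-0.0, -0.3, -3.6]
gripper_width: 0.0257
finger_force: 30.0
```

```bash
python3 -c "
from h import *
js()"
```

```text
jig xy mm [-1.91  2.95] z 62.68 yaw 0.0017 rp [-0.0003  0.0001] F jig [ 0.  -0.3] -3.6 w 25.7 f 30.0 t 24.8
```

Request:
servo_tool([
  [0,0.03,0.01,0,0,0,0.1],
  [0,0.03,0.01,0,0,0,0.1],
  [0,0,0.01,0,0,0,0.1],
  [0,0,0.01,0,0,0,0.1],
  [0,0,0,0,0,0,0.1],
])

```text
t: 25.3
tcp_pos: [0.4665, -0.1983, 0.0605]
eef_rot: [3.142, 0.0, 1.422]
wrist_force: [-0.4, -0.1, -2.5]
gripper_width: 0.0256
finger_force: 30.0
```

Request:
servo_tool([
  [0,0,0.008,0,0,0,0.1],
  [0,0,0,0,0,0,0.1],
  [0,0.01,0,0,0,0,0.1],
  [0,0,0,0,0,0,0.1],
  [0,0,0,0,0,0,0.1],
])

```text
t: 25.8
tcp_pos: [0.4667, -0.1982, 0.0601]
eef_rot: [-3.141, -0.0, 1.422]
wrist_force: [-1.2, 1.3, 0.9]
gripper_width: 0.0258
finger_force: 30.0
```

```bash
python3 -c "
from h import *
js(); print(r.state()['wrist_torque'])"
```

```text
jig xy mm [1.32 2.99] z 60.13 yaw 0.0016 rp [ 0.0003 -0.0001] F jig [-1.4  1.1] 0.9 w 25.8 f 30.0 t 25.8
[-0.03270562  0.55509211 -0.05535076]
```

Resting lightly on the pin (about 3.5 N). Now a light fence contact.

Request:
servo_tool([
  [0,0.01,0,0,0,0,0.1],
  [0,0,0,0,0,0,0.1],
  [0,0.008,0,0,0,0,0.1],
  [0,0,0,0,0,0,0.1],
  [0,0,0,0,0,0,0.1],
])

```text
t: 26.3
tcp_pos: [0.4672, -0.1983, 0.0601]
eef_rot: [-3.14, -0.0, 1.422]
wrist_force: [-5.6, -0.2, 5.0]
gripper_width: 0.0256
finger_force: 30.0
```

```bash
python3 -c "
from h import *
js(); print(r.state()['wrist_torque'])"
```

```text
jig xy mm [1.77 3.  ] z 60.07 yaw 0.0016 rp [ 0.0012 -0.0002] F jig [-5.5 -1. ] 5.0 w 25.6 f 30.0 t 26.3
[-0.03537259  1.31006915 -0.0374795 ]
```

Request:
servo_tool([
  [0,0,-0.004,0,0,0,0.1],
  [-0.02,0,0,0,0,0,0.1],
  [-0.03,0,0,0,0,0,0.1],
  [-0.03,0,0,0,0,0,0.1],
  [0,0,0,0,0,0,0.1],
])

```text
t: 26.8
tcp_pos: [0.4667, -0.2018, 0.0601]
eef_rot: [-3.14, -0.001, 1.422]
wrist_force: [-4.0, 4.0, 2.1]
gripper_width: 0.0256
finger_force: 30.0
```

```bash
python3 -c "
from h import *
tplate('w14');js()"
```

```text
plate top in tool: slope x,y, z0 [-0.0045  0.0037  0.0023] n 3811 x [-0.0121  0.0748] y [-0.0492  0.049 ]
world normal [ 0.004  -0.0061  1.    ] top z at tcp 0.0578
{'t': np.float64(26.85), 'tcp_pos': array([ 0.4667, -0.2018,  0.0601]), 'eef_rot': array([-3.1404e+00, -9.0000e-04,  1.4223e+00]), 'gripper_width': np.float64(0.026), 'finger_force': np.float64(30.0111), 'wrist_force': array([-3.9321,  4.9591,  2.4013]), 'wrist_torque': array([0.813 , 1.0367, 0.0108])}
jig xy mm [ 1.79 -0.56] z 60.15 yaw 0.0015 rp [ 0.0012 -0.0009] F jig [-4.6  4.3] 2.4 w 26.0 f 30.0 t 26.85
```

Tilt stays small. I'll go on sliding.

Request:
servo_tool([
  [-0.03,0,0,0,0,0,0.1],
  [-0.03,0,0,0,0,0,0.1],
  [-0.03,0,0,0,0,0,0.1],
  [-0.02,0,0,0,0,0,0.1],
  [0,0,0,0,0,0,0.1],
])

```text
t: 27.35
tcp_pos: [0.4658, -0.2073, 0.0601]
eef_rot: [-3.14, -0.001, 1.422]
wrist_force: [-4.6, 2.9, 0.0]
gripper_width: 0.0257
finger_force: 30.0
```

```bash
python3 -c "
from h import *
tplate('w15');js()"
```

```text
plate top in tool: slope x,y, z0 [-0.0035  0.0039  0.0023] n 3839 x [-0.0122  0.0748] y [-0.0492  0.0492]
world normal [ 0.0045 -0.0051  1.    ] top z at tcp 0.0578
{'t': np.float64(27.4), 'tcp_pos': array([ 0.4659, -0.2074,  0.0601]), 'eef_rot': array([-3.1403e+00, -8.0000e-04,  1.4223e+00]), 'gripper_width': np.float64(0.0256), 'finger_force': np.float64(30.009), 'wrist_force': array([-4.6465,  3.4227,  0.7325]), 'wrist_torque': array([ 0.6558,  1.072 , -0.0544])}
jig xy mm [ 1.8  -6.15] z 60.08 yaw 0.0016 rp [ 0.0013 -0.0008] F jig [-5.1  2.7] 0.7 w 25.6 f 30.0 t 27.4
```

Request:
servo_tool([
  [-0.02,0,0.004,0,0,0,0.1],
  [-0.02,0,0,0,0,0,0.1],
  [-0.02,0,0,0,0,0,0.1],
  [-0.02,0,0,0,0,0,0.1],
  [0,0,0,0,0,0,0.1],
])

```text
t: 27.9
tcp_pos: [0.4652, -0.2114, 0.0598]
eef_rot: [-3.14, -0.001, 1.422]
wrist_force: [-4.6, 2.4, -2.1]
gripper_width: 0.0258
finger_force: 30.0
```

```bash
python3 -c "
from h import *
js()"
```

```text
jig xy mm [  1.79 -10.27] z 59.77 yaw 0.0015 rp [ 0.0013 -0.0008] F jig [-4.9  1.7] -2.1 w 25.8 f 30.0 t 27.9
```

Support is disappearing, so the hole is reaching the pin. I'll slide a bit more with a slight lowering.

Request:
servo_tool([
  [-0.01,0,0.01,0,0,0,0.1],
  [-0.01,0,0.01,0,0,0,0.1],
  [-0.01,0,0,0,0,0,0.1],
  [0,0,0,0,0,0,0.1],
  [0,0,0,0,0,0,0.1],
])

```text
t: 28.4
tcp_pos: [0.465, -0.2129, 0.0588]
eef_rot: [-3.14, -0.001, 1.422]
wrist_force: [-3.2, 2.5, -3.4]
gripper_width: 0.0258
finger_force: 30.0
```

```bash
python3 -c "
from h import *
js()"
```

```text
jig xy mm [  1.79 -11.73] z 58.78 yaw 0.0016 rp [ 0.0013 -0.0007] F jig [-3.6  1.9] -3.4 w 25.8 f 30.0 t 28.4
```

Request:
servo_tool([
  [0,0,0.01,0,0,0,0.1],
  [0,0,0.01,0,0,0,0.1],
  [0,0,0.01,0,0,0,0.1],
  [0,0,0.01,0,0,0,0.1],
  [0,0,0,0,0,0,0.1],
])

```text
t: 28.9
tcp_pos: [0.4649, -0.2131, 0.0569]
eef_rot: [-3.14, -0.0, 1.422]
wrist_force: [-6.8, 0.7, 0.5]
gripper_width: 0.0257
finger_force: 30.0
```

```bash
python3 -c "
from h import *
js();print(r.state()['wrist_torque'])"
```

```text
jig xy mm [  1.75 -11.94] z 56.88 yaw 0.0016 rp [ 0.0013 -0.0004] F jig [-6.8 -0.4] 0.5 w 25.7 f 30.0 t 28.9
[0.20416137 1.31840596 0.00990629]
```

Request:
servo_tool([
  [-0.008,-0.004,0.01,0,0,0,0.1],
  [0,0,0.01,0,0,0,0.1],
  [0,0,0.01,0,0,0,0.1],
  [0,0,0.01,0,0,0,0.1],
  [0,0,0,0,0,0,0.1],
])

```text
t: 29.4
tcp_pos: [0.4649, -0.2135, 0.0549]
eef_rot: [-3.141, -0.0, 1.422]
wrist_force: [-5.5, 0.2, -0.2]
gripper_width: 0.0257
finger_force: 30.0
```

```bash
python3 -c "
from h import *
tplate('w16');js()"
```

```text
plate top in tool: slope x,y, z0 [-0.0001  0.0001  0.0022] n 3879 x [-0.0122  0.0748] y [-0.0492  0.0496]
world normal [ 9.e-04 -5.e-04  1.e+00] top z at tcp 0.0527
{'t': np.float64(29.45), 'tcp_pos': array([ 0.4649, -0.2135,  0.0549]), 'eef_rot': array([-3.1407e+00, -2.0000e-04,  1.4224e+00]), 'gripper_width': np.float64(0.0256), 'finger_force': np.float64(30.0018), 'wrist_force': array([-4.2981,  1.5732, -0.3328]), 'wrist_torque': array([ 0.1039,  1.1131, -0.0498])}
jig xy mm [  1.77 -12.42] z 54.93 yaw 0.0016 rp [ 0.0009 -0.0002] F jig [-4.5  0.9] -0.3 w 25.6 f 30.0 t 29.45
```

The template has dropped over the pin to lifter height, level. Now the press against the lifters.

Request:
servo_tool([
  [0,0,0.015,0,0,0,0.1],
  [0,0,0.015,0,0,0,0.1],
  [0,0,0.015,0,0,0,0.1],
  [0,0,0.015,0,0,0,0.1],
  [0,0,0,0,0,0,0.1],
])

```text
t: 29.95
tcp_pos: [0.4649, -0.2137, 0.0524]
eef_rot: [-3.141, 0.0, 1.422]
wrist_force: [-7.9, 0.7, 10.5]
gripper_width: 0.0255
finger_force: 30.0
```

```bash
python3 -c "
from h import *
tplate('w17');js()"
```

```text
plate top in tool: slope x,y, z0 [0.0026 0.0018 0.0021] n 3626 x [-0.0119  0.0747] y [-0.0492  0.0496]
world normal [0.0028 0.0023 1.    ] top z at tcp 0.0503
{'t': np.float64(30.0), 'tcp_pos': array([ 0.4649, -0.2137,  0.0524]), 'eef_rot': array([-3.1409e+00,  1.0000e-04,  1.4225e+00]), 'gripper_width': np.float64(0.0257), 'finger_force': np.float64(30.0136), 'wrist_force': array([-7.0566,  0.7787, 10.2944]), 'wrist_torque': array([ 0.2303,  1.7003, -0.0468])}
jig xy mm [  1.8  -12.55] z 52.36 yaw 0.0017 rp [0.0006 0.0001] F jig [-7.1 -0.3] 10.3 w 25.7 f 30.0 t 30.0
```

Request:
servo_tool([
  [0,0,0.015,0,0,0,0.1],
  [0,0,0.015,0,0,0,0.1],
  [0,0,0.015,0,0,0,0.1],
  [0,0,0.01,0,0,0,0.1],
  [0,0,0,0,0,0,0.1],
])

```text
t: 30.5
tcp_pos: [0.4649, -0.2137, 0.0499]
eef_rot: [-3.141, 0.0, 1.423]
wrist_force: [-8.7, 1.6, 17.1]
gripper_width: 0.0255
finger_force: 30.0
```

```bash
python3 -c "
from h import *
tplate('w18');js()"
```

```text
plate top in tool: slope x,y, z0 [ 0.0155 -0.0001  0.0016] n 2550 x [-0.0028  0.0693] y [-0.0492  0.0495]
world normal [0.0027 0.0155 1.    ] top z at tcp 0.0483
{'t': np.float64(30.55), 'tcp_pos': array([ 0.4649, -0.2137,  0.0499]), 'eef_rot': array([-3.1411e+00,  2.0000e-04,  1.4225e+00]), 'gripper_width': np.float64(0.0257), 'finger_force': np.float64(30.0179), 'wrist_force': array([-10.4403,   1.8167,  16.9704]), 'wrist_torque': array([ 0.342 ,  1.9966, -0.0292])}
jig xy mm [  1.81 -12.58] z 49.89 yaw 0.0017 rp [0.0005 0.0002] F jig [-10.6   0.2] 17.0 w 25.7 f 30.0 t 30.55
```

```bash
cat >> h.py <<'E'
def flat(tag):
    "median world height of the plate top on small patches (tool x,y in mm) - honest about depth bias"
    v,u=np.mgrid[60:260,170:400]; uv=np.c_[u.ravel(),v.ravel()]; P=atd(tag,uv); p,e,_=pose(); q=R.from_euler('xyz',e).inv().apply(P-p)
    for x in (.02,.035,.05,.065): print(int(x*1e3),[(round(1e3*float(np.median(P[m,2])),2),int(m.sum())) for y in (-.04,-.025,.025,.04) for m in [(abs(q[:,0]-x)<.006)&(abs(q[:,1]-y)<.006)&(abs(q[:,2])<.009)] if m.any()])
E
python3 -c "
from h import *
flat('w18'); flat('w17')"
```

```text
20 [(49.2, 295), (47.75, 306), (47.7, 319), (48.53, 293)]
35 [(47.82, 323), (47.67, 322), (47.54, 322), (47.44, 321)]
50 [(47.81, 333), (47.8, 335), (47.58, 343), (47.6, 334)]
65 [(48.38, 357), (47.9, 370), (47.89, 368), (48.08, 354)]
20 [(51.75, 294), (50.14, 309), (50.13, 320), (51.02, 292)]
35 [(50.14, 325), (50.14, 330), (49.99, 321), (49.92, 323)]
50 [(50.29, 332), (50.14, 332), (49.94, 342), (49.99, 334)]
65 [(50.84, 351), (50.42, 367), (50.23, 361), (50.47, 354)]
```

Still level. Another small press until the rails stop it.

Request:
servo_tool([
  [0,0,0.01,0,0,0,0.1],
  [0,0,0,0,0,0,0.1],
  [0,0,0.01,0,0,0,0.1],
  [0,0,0,0,0,0,0.1],
  [0,0,0,0,0,0,0.1],
])

```text
t: 31.05
tcp_pos: [0.4648, -0.2136, 0.0495]
eef_rot: [-3.141, 0.0, 1.423]
wrist_force: [-13.4, 5.0, 30.8]
gripper_width: 0.0255
finger_force: 30.0
```

```bash
python3 -c "
from h import *
js(); shot('wrist','w19'); flat('w19'); print(r.state()['wrist_torque'])"
```

```text
jig xy mm [  1.72 -12.45] z 49.45 yaw 0.0018 rp [0.0003 0.0002] F jig [-14.    2.9] 30.8 w 25.5 f 30.0 t 31.05
20 [(48.81, 297), (47.18, 308), (47.35, 320), (48.48, 296)]
35 [(47.19, 324), (47.2, 326), (47.16, 319), (47.22, 324)]
50 [(47.29, 331), (47.02, 337), (47.16, 342), (47.21, 329)]
65 [(47.8, 351), (47.33, 372), (47.32, 359), (47.62, 354)]
[ 0.81622146  2.63170384 -0.06093626]
```

Home: the TCP stopped at 49.5 mm, the force jumped to about 31 N, and the plate top is even at about 48 mm allowing for the depth bias seen earlier. I'll hold, verify and hand in.

Request:
servo_tool([
  [0,0,0,0,0,0,0.1],
  [0,0,0,0,0,0,0.1],
  [0,0,0,0,0,0,0.1],
  [0,0,0,0,0,0,0.1],
  [0,0,0,0,0,0,0.1],
])

```text
t: 31.6
tcp_pos: [0.4648, -0.2136, 0.0494]
eef_rot: [-3.141, 0.0, 1.423]
wrist_force: [-13.3, 4.4, 30.6]
gripper_width: 0.0258
finger_force: 30.0
```

```bash
python3 -c "
from h import *
js(); print(r.close_job())"
```

```text
jig xy mm [  1.72 -12.44] z 49.44 yaw 0.0018 rp [0.0003 0.0002] F jig [-13.9   2.4] 30.6 w 25.8 f 30.0 t 31.6
the job is handed in; nothing more can be done
None
```

Handed in at 31.6 s: by my force and depth readings, the template is over the pin, flat on both rails and square to the fence, still gripped and pressed with about 31 N. It took two tries: the fingers closed through the upper part of the handle without resistance, so I gripped its base, and on the first slide the template tipped, so I set it down on the bench and regripped; the wrist force peaked at about 112 N during the failed grips (limit 120 N).

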